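# Pry open the flush-lidded gauge case on the goldsmith's bench

## Task

First lift the steel canister out of the way of the case's slot and stand it on the round black mat. Then take the red-handled opening knife off its rest, slide its blade in through the slot under the front edge of the closed lid, right through the front wall, lever the lid up and over with the blade until it stands open at about a right angle to the case or more, and lay the knife back in the two notches of its rest. Only the knife may touch the lid, never the gripper or arm; don't tip the canister over, and leave the jar, oil bottle and dish where they stand.

Things in the scene. Friction and masses are not known exactly. Their poses are not given: they have to be found in the camera images.
- case: Dark wooden case, fixed, 140 mm deep, 180 mm wide, 250 mm high at the back, with a sloping lid like a writing slope, low front towards the robot. Origin on the table under it; x points level from the front (slot side) to the hinge side, y along the front edge. The slot is at x = -65 mm, 190 mm up. Two-drawer plinth from x = -40 to +65 mm; the tray above overhangs it in front.
- tray: Upper part of the case, tilted 28 deg, fixed. Origin: middle of the front edge of the lid's underside, 190 mm above the table. x up the slope to the hinge, y along the front edge, z square to the closed lid, outward. Slot through the front wall: y -30 to 30, z -7 to 0 (ceiling: the lid's underside), x 0 to 26 mm; behind it hollow to x = 108 mm, nothing above z = -30 mm. 180 mm wide.
- slot (a point): Middle of the slot's mouth: in the front face, 3.5 mm below the lid's underside. A 50 mm brass strip let into the lid's top, along its front edge, shows from above where the slot is.
- lid (a joint): Lid angle (rad): 0 shut flush, grows as it opens, stop at 1.8. Light wooden lid, 120 mm from hinge to front edge, 180 mm wide, 8 mm thick, 150 g, no handle, front edge flush with the case front. Stiff friction hinge along the tray's y, 0.14 N m: the lid stays where it is left; about 2 to 3 N near the front edge lifts it.
- lid_edge (a point): Middle of the lid's front edge, on its underside (moves with the lid; 120 mm from the hinge).
- lid_hinge (a point): Middle of the lid's hinge axis, on the lid's underside plane: at x = 120 mm, z = 0 of the tray.
- knife: Opening knife, 190 mm long, 110 g. Origin: centre of the red handle (110 mm in x, 18 wide in y, 22 tall in z). x points along the blade to its tip. Steel blade 16 mm wide in y, 3 mm thick in z, at the handle's mid-height, from x = 55 to 135 mm. Centre of mass 20 mm ahead of the origin. Starts lying level in the rest.
- blade_tip (a point): Middle of the blade's square end (knife x = 135 mm, y = 0, z = 0).
- rest: Knife rest, fixed: dark base plate 140 x 70 x 10 mm, two aluminium posts along x at +-42 mm (8 mm thick, 76 mm free between), each with a notch 26 mm wide, 14 mm deep, its floor 50 mm above the table. Origin on the table under its centre; x along the knife. The knife starts with its handle across both posts, blade towards +x.
- cradle (a point): Where the centre of the knife's handle belongs when it lies in the rest: midway between the posts, 61 mm above the table.
- jar: Bystander: amber glass jar, 56 mm across, 115 mm tall, standing just before the case, at one side of the slot. Origin at its base.
- oil: Bystander: red bottle with a black cap, 48 mm across, 135 mm tall, before the case at the other side of the slot. Origin at its base.
- canister: Steel canister with a blue band, a plain cylinder 50 mm across, 140 mm tall, 250 g, standing right before the slot. Origin at the centre of its base.
- mat: Round black rubber mat, fixed, 90 mm across, 4 mm thick, on the other side of the bench from the knife rest. Origin at the centre of its underside, on the table.
- dish: Bystander: white bowl, 100 mm across, 35 mm tall, just beyond the mat. Origin at its base.
Not all that is in view belongs to the job. What is shaped like the canister but turquoise or yellow is not meant. Of the things shaped like the knife, the red one is meant.

How it is judged:
By the outcome, as a careful person would: the job done as asked, in the order asked, and still so for the second after the job is handed in, with the robot touching nothing.
It also fails if it takes over 72 s, if anything falls off the work surface, if the arm or the gripper's body presses on something with over 40 N, if the wrist force passes 120 N, or if a joint passes its speed limit or range.

## Robot

A 7-joint arm with a two-finger parallel gripper is mounted at the origin on the work surface. World frame = base frame: x ahead of the robot, y to its left, z up, the work surface at z = 0. Lengths are in m, angles in rad, forces in N, time in s.
With the tool pointing down it reaches from about 0.4 to 0.85 m from the base axis. Payload 6.9 kg.
Tool frame: the origin (TCP) lies on the centre line of the jaws, within the pads' length; the fingertips stand robot.nose_length ahead of it and the grasp point (between the pads) lies 8 mm behind it (robot.nose_length is the distance from the TCP to the fingertips, in m); z points along the fingers, y is the line along which they close (so a half turn about z gives the same grasp; the last joint's range is limited). The gripper opens to 85 mm and grips with 20 to 120 N. Pads are 22 mm wide; open, the fingers measure 114 mm over their backs; the gripper's body (76 mm by 85 mm) begins 54 mm behind the grasp point. The pads swing forward as they close: fully open they stand 13 mm farther back than shut.
Start: joints at [1.323, 0.507, -0.238, 1.5, 0.126, 1.149, -0.155], TCP at [0.217, -0.586, 0.211] pointing down, gripper open.
Joint ranges: [-3.08, 3.08], [-0.24, 2.05], [-1.43, 1.35], [0, 2.5], [-1.52, 4.66], [0.17, 1.96], [-2.89, 2.89]. Speed limits (rad/s): [2.39, 2.39, 3.14, 3.14, 3.14, 3.14, 3.14].

## Interface

Orientations are given as a unit quaternion [x, y, z, w].
In Python, from plant import telemetry, get_image, camera_params, order, robot gives the robot as it stands. The module is installed in compiled form; this text tells all that it offers.
- The arm moves only by the tool jog_arm, never from a script. Its argument "moves" is a list of rows, each a list of 2 entries, a list of its own where there are three numbers: the shift along the world's x, y, z in mm, then the turn about the world's z in degrees. In form: [[[x, y, z], turn], ...]. A call has 1 to 5 rows; each row is the pose to reach, as a shift and turn from the pose commanded when the call began; what a row does not reach only later rows make up. A row lasts 1/10 s, in which the tool goes at most 50 mm and 8.59 degrees, less where a joint would pass 70% of its speed; a pose out of reach is approached as far as the arm can. A call with a gripper value outside its range is refused whole. "jaw" is the closure, from -1 (fully open) to 1 (shut), set as the call begins (left out, the last holds). The fingers move at their own pace and stop on an object; "newtons" is the grip in N (left out, the last holds). Time passes only in rows, so rows that repeat a pose let the fingers close. It gives the time, the measured TCP pose, the force, the opening and the grip force at its end, in the units of the state.
- telemetry.get_state(): the state, without advancing time (a new reading comes with each control period).
- get_image(name): name is "scene" or "side" or "wrist"; returns the picture (480x640x3 uint8, red, green, blue); there is no depth.
- camera_params(name): a dict with "fx", "fy", "cx", "cy" (pixels), "k1" (the pictures are not rectified: a ray, as slopes to the right and down, at radius r is drawn at 1 + k1 r^2 times it, then the intrinsics apply), "eye" and "orientation" of the camera in the world. Camera axes: x right, y down, z forward; pixel columns grow to the right and rows downward; lengths in m; the calibration is good to about 2 mm. A picture is of the moment at which its call begins: read the wrist's pose just before it. camera_params takes no time and is no camera call; for the wrist camera it gives the pose at the moment of the call.
- order.hand_in(): hands the job in; it is judged then, once.
The state is a dict: "clock": time; "q": joint angles; "qd": joint speeds; "joint_torque": joint torques, N m; "ee_pos": TCP position; "tcp_rot": TCP orientation; "wrist_force": force on the tool from outside, world axes, zero at the start; "torque": the same for the moment, N m; "width": finger opening in m; "gripper_force": force on a finger pad.
Only numpy, scipy, OpenCV 4.12 (cv2) and the standard library are available. Lean on these libraries where they do the work, as an engineer would, in place of code of your own. Each camera call takes 0.05 s, during which the arm holds its last target. There are 200 camera calls.

## Working session

There is one attempt and no reset: what is moved stays moved. The work goes in short steps, Python scripts to look and compute and a tool call to move; the robot and the scene stay as the last step left them, time stands still between calls to the robot, and variables do not carry over. Pictures are saved under pics/ and viewed, at most 10 in all, crops included, and the job is handed in when it is done.

Besides the shell and the picture viewer there is one more tool, called after ">>>" in YAML: its name, and indented under it one key for each argument. jog_arm: Moves the arm, as the interface text tells. Its arguments: {"type":"object","properties":{"moves":{"type":"array","items":{"type":"array"}},"jaw":{"type":"number"},"newtons":{"type":"number"}},"required":["moves"]}

```bash
mkdir -p pics; cat > h.py <<'E'
import numpy as np, cv2
from scipy.spatial.transform import Rotation as R
from plant import telemetry, get_image, camera_params, order, robot
def shot(cam,name):
    p=camera_params(cam); im=get_image(cam); cv2.imwrite(f'pics/{name}.png',im[:,:,::-1]); np.save(f'pics/{name}.npy',np.array(p,dtype=object),allow_pickle=True); return im,p
def ray(p,uv):
    d=np.array([(uv[0]-p['cx'])/p['fx'],(uv[1]-p['cy'])/p['fy']]); s=d.copy()
    for _ in range(20): s=d/(1+p['k1']*(s@s))
    r=R.from_quat(p['orientation']).apply([s[0],s[1],1.]); return np.array(p['eye']),r/np.linalg.norm(r)
def onz(p,uv,z):
    e,r=ray(p,uv); return e+r*(z-e[2])/r[2]
def tri(p1,a,p2,b):
    e1,r1=ray(p1,a); e2,r2=ray(p2,b)
    t=np.linalg.lstsq(np.c_[r1,-r2],e2-e1,rcond=None)[0]
    x,y=e1+t[0]*r1,e2+t[1]*r2; return (x+y)/2, np.linalg.norm(x-y)
def proj(p,X):
    c=R.from_quat(p['orientation']).inv().apply(np.array(X)-p['eye']); s=c[...,:2]/c[...,2:]
    s=s*(1+p['k1']*(s**2).sum(-1,keepdims=True)); return s*[p['fx'],p['fy']]+[p['cx'],p['cy']]
def load(n):
    return cv2.imread(f'pics/{n}.png')[:,:,::-1], np.load(f'pics/{n}.npy',allow_pickle=True).item()
E
python3 - <<'E'
from h import *
for c in ('scene','side','wrist'):
    im,p=shot(c,c+'0'); print(c,p)
print(robot.nose_length, telemetry.get_state())
E
```

```text
scene {'fx': 618.6081562520241, 'fy': 618.6081562520241, 'cx': 319.49088636619337, 'cy': 241.40597628799856, 'k1': -0.17415349261723428, 'eye': array([ 1.01277709, -0.86491135,  1.05546762]), 'orientation': array([ 0.87408292,  0.24556705, -0.10927918, -0.4046405 ])}
side {'fx': 602.3889573244876, 'fy': 602.3889573244876, 'cx': 317.52475699941743, 'cy': 235.24601754535246, 'k1': -0.21063853015150144, 'eye': array([0.36716516, 1.03477919, 0.90692246]), 'orientation': array([-0.0485184 ,  0.89070003, -0.45090206,  0.03141267])}
wrist {'fx': 346.501480152431, 'fy': 346.501480152431, 'cx': 327.1746893226198, 'cy': 240.86914462469682, 'k1': -0.007631745380954882, 'eye': array([ 0.28723558, -0.56026297,  0.37300721]), 'orientation': array([ 0.81111437, -0.56507117, -0.08639396,  0.12379071])}
0.011 {'clock': 0.15, 'q': array([ 1.32251385,  0.50819099, -0.23752519,  1.50090155,  0.12569017,
        1.1489063 , -0.15483243]), 'qd': array([-0.00096004, -0.00368572, -0.00237081, -0.0044457 , -0.00067844,
        0.00011143, -0.0002471 ]), 'joint_torque': array([-3.26537884e-03, -6.21006131e+01, -2.18961507e+00, -2.49836594e+01,
        1.26954218e-02,  9.17798927e-03,  2.72493179e-05]), 'ee_pos': array([ 0.21631894, -0.58593033,  0.21020071]), 'tcp_rot': array([ 9.84399234e-01,  1.75947843e-01, -1.33663534e-04, -6.97978591e-04]), 'wrist_force': array([ 0.71733899, -1.21294892,  0.07614593]), 'torque': array([ 0.04524336,  0.05709551, -0.02496898]), 'gripper_force': 0.0, 'width': 0.08545888986742196}
```

View pics/scene0.png

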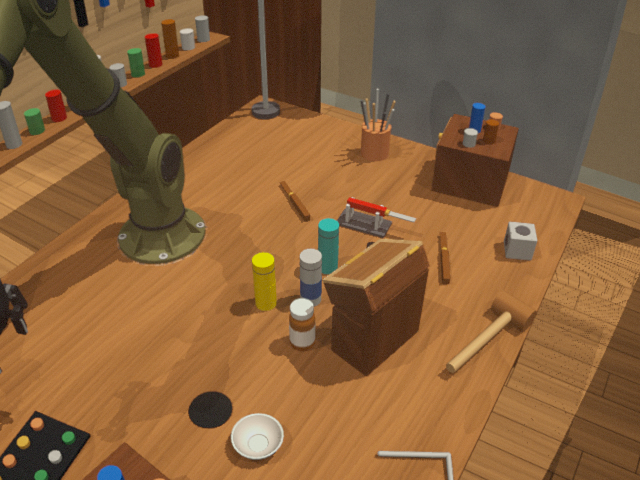

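View pics/side0.png

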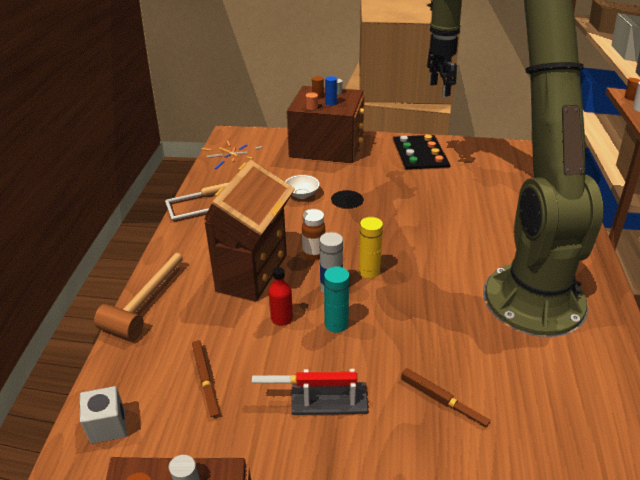

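Scene: canister (311,275), jar (302,325), knife (382,210), mat (210,409), decoys turquoise (328,245), yellow (264,282), case lid ~(378,265). Side: canister (331,258), oil (281,300), jar (313,232), turquoise (336,300), yellow (370,248), knife (318,378), mat (347,199). Next, a close crop of both.

```bash
python3 - <<'E'
from h import *
a,pa=load('scene0'); b,pb=load('side0')
c1=cv2.resize(a[190:370,240:440],None,fx=2.7,fy=2.7,interpolation=cv2.INTER_CUBIC)[:, :400*1+140]
c2=cv2.resize(b[155:335,200:400],None,fx=2.7,fy=2.7,interpolation=cv2.INTER_CUBIC)
o=np.hstack([cv2.resize(c1,(400,360)),cv2.resize(c2,(400,360))]); cv2.imwrite('pics/crop1.png',o[:,:,::-1])
def blobs(im,lo,hi,n,mn=60):
    h=cv2.cvtColor(im,cv2.COLOR_RGB2HSV); m=cv2.inRange(h,lo,hi)
    k,l,s,c=cv2.connectedComponentsWithStats(m)
    for i in range(1,k):
        if s[i,4]>mn: print(n,s[i],c[i].round(1))
for nm,im in(('sc',a),('si',b)):
    blobs(im,(0,220,120),(4,255,255),nm+' red')
    blobs(im,(80,150,60),(95,255,255),nm+' turq')
    blobs(im,(26,180,100),(34,255,255),nm+' yel')
    blobs(im,(105,100,30),(125,255,255),nm+' blue')
    blobs(im,(0,0,0),(180,255,28),nm+' blk',200)
    blobs(im,(0,0,110),(180,40,255),nm+' grey',100)
E
```

```text
sc red [146  34  15  28 109] [154.3  43. ]
sc red [ 46  90  17  16 102] [54.2 95.4]
sc red [349 198  37  13 103] [367.  204.1]
sc turq [319 219  20  13 196] [328.5 224.7]
sc yel [252 252  22  16 270] [262.6 259.8]
sc blue [470 103  16  29 312] [477.  115.7]
sc blue [ 98 465  26  15 281] [110.2 473.3]
sc grey [195  16  14  25 125] [204.1  24.9]
sc grey [180  29  14  21 200] [187.2  38.5]
sc grey [110  64  16  22 145] [119.4  72.1]
sc grey [262  68   7  41 104] [264.8  88.6]
sc grey [  0 101  21  47 317] [ 10.5 122.8]
sc grey [509 222  28  26 416] [522.4 232. ]
sc grey [300 249  22  24 295] [311.4 257.1]
sc grey [290 297  31  20 367] [302.2 306.3]
sc grey [ 231  414   52   45 1614] [255.1 436.3]
sc grey [ 48 450  13  12 126] [ 54.3 455.6]
sc grey [378 451  75  29 431] [422.3 457.3]
si red [269 280  21  45 546] [277.  299.4]
si red [296 372  61  13 674] [326.2 377.6]
si turq [ 324  267   25   65 1356] [335.5 298.3]
si yel [361 218  21  12 213] [371.1 223.4]
si blue [ 580   68   47   47 1462] [598.6  89.8]
si blue [325  76  12  29 330] [330.5  90.2]
si blue [585 148  33  80 885] [601.4 189.2]
si blue [623 213  17  17 241] [632.1 221.3]
si blk [428  35  29  61 992] [442.   60.7]
si blk [394 136  55  33 706] [418.9 154.2]
si blk [520 188  21  48 707] [529.7 211.9]
si blk [332 191  31  17 313] [348.2 199.1]
si blk [511 270  70  27 262] [548.3 287.5]
si grey [293 178  26  16 257] [304.6 186.4]
si grey [166 193  42  26 206] [182.1 206.6]
si grey [304 210  19  12 180] [313.4 215.3]
si grey [320 233  23  19 295] [329.7 240.8]
si grey [321 252  12  17 114] [325.5 259.8]
si grey [252 376  38   7 227] [270.6 378.5]
si grey [ 80 387  38  36 815] [ 98.5 404.9]
si grey [170 455  25  25 462] [181.4 466.6]
```

View pics/crop1.png

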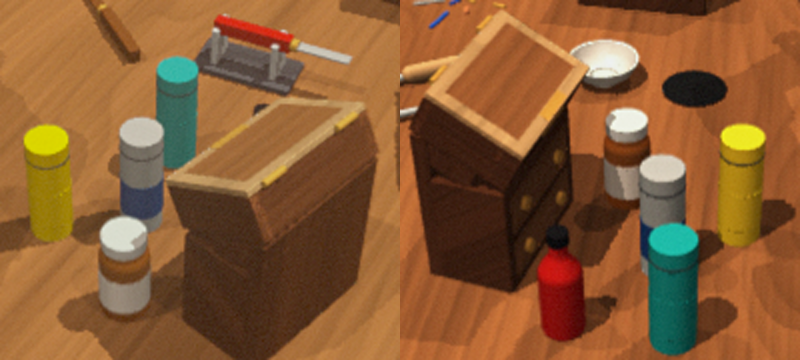

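Crop (2x): scene lid front edge (325,281)–(386,239) with brass at (354,261); side front edge (259,233)–(294,189), brass (276,208). Canister's rim: scene (310,254), side (331,238); the oil is hidden in the scene view but for its cap at (371,243).

```bash
python3 - <<'E'
from h import *
a,pa=load('scene0'); b,pb=load('side0')
for n,u,v in [('can',(310.5,254.5),(331,238)),('turq',(328.5,225),(336.5,273)),('yel',(263,259),(371,223)),('jar',(301.5,306.5),(314,216)),('oilcap',(371,243),(279,272)),
 ('brass',(354,261),(276.5,208.5)),('FR',(325,281),(294,189)),('FL',(386,239),(259.5,233.5)),('BR',(366,287),(251,161)),('BL',(424,242),(212,202)),
 ('knife',(366,207),(326.5,378)),('mat',(210.5,409),(347.5,199)),('dish',(257,437),(302,187)),('tip',(415,218.5),(252.5,379.5))]:
    X,e=tri(pa,u,pb,v); print(n,(X*1000).round(1),round(e*1000,1))
E
```

```text
can [468.    7.3 141.5] 3.4
turq [446.8 120.2 139.6] 5.2
yel [385.4 -58.9 139.8] 3.5
jar [ 520.2 -114.   111.9] 4.7
oilcap [561.3 121.  133.9] 2.4
brass [587.  -14.3 195.3] 3.9
FR [563.5 -95.9 194.2] 8.2
FL [608.9  81.8 196.6] 11.5
BR [ 663.7 -118.8  248.4] 10.3
BL [706.1  55.1 249.9] 6.7
knife [445.2 323.3  60.5] 3.7
mat [ 459.2 -364.9    1.4] 5.7
dish [ 586.8 -379.    24.7] 4.2
tip [578.1 343.7  63.1] 4.7
```

>>> jog_arm:
  moves:
    - [[252,594,0],-10]
    - [[252,594,0],-10]
    - [[252,594,0],-10]
    - [[252,594,0],-10]
    - [[252,594,0],-10]
  jaw: -1

```text
clock: 0.65
ee_pos: [0.3145, -0.3541, 0.2108]
tcp_rot: [0.996, 0.089, -0.0, -0.0]
wrist_force: [1.3, -0.0, 0.5]
width: 0.0856
gripper_force: 0.0
```

>>> jog_arm:
  moves:
    - [[157,365,0],0]
    - [[157,365,0],0]
    - [[157,365,0],0]
    - [[157,365,0],0]
    - [[157,365,0],0]

```text
clock: 1.15
ee_pos: [0.4132, -0.1247, 0.211]
tcp_rot: [0.996, 0.089, 0.0, 0.0]
wrist_force: [1.5, -1.1, 0.6]
width: 0.0857
gripper_force: 0.0
```

>>> jog_arm:
  moves:
    - [[54,131,0],0]
    - [[54,131,0],0]
    - [[54,131,0],0]
    - [[54,131,0],0]

```text
clock: 1.55
ee_pos: [0.4685, 0.0111, 0.2111]
tcp_rot: [0.996, 0.094, 0.001, -0.002]
wrist_force: [-0.7, 0.0, -0.5]
width: 0.0852
gripper_force: 0.0
```

```bash
python3 - <<'E'
from h import *
s=telemetry.get_state(); print(s['ee_pos'])
im,p=shot('wrist','w1')
E
```

```text
[0.46853795 0.0110539  0.21113187]
```

View pics/w1.png

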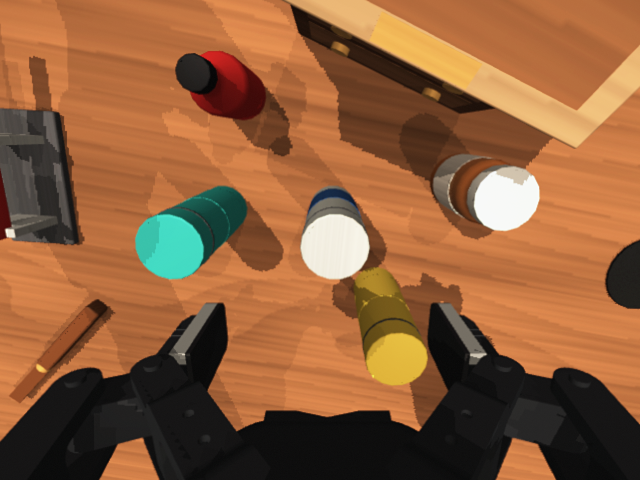

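Wrist view: canister top centre (335,247), brass front edge (372,36)–(467,86), lid front-right corner (575,147); jar lid (505,197), yellow (395,357), turquoise (170,246), oil cap (196,73).

```bash
python3 - <<'E'
from h import *
w,p=load('w1'); a,pa=load('scene0'); b,pb=load('side0')
f=lambda n,uv,z: print(n,(onz(p,uv,z)*1000).round(1))
f('can',(335,247),.140); f('jar',(505,197),.115); f('oil',(196,73),.135); f('yel',(395,357),.14);f('turq',(170,246),.14)
for n,uv in (('b1',(372,36)),('b2',(467,86)),('FRtop',(575,147)),('lidline',(292,3))): f(n,uv,.197)
print(tri(p,(335,247),pb,(331,238)))
print(tri(p,(419.5,61),pb,(277,209)),tri(p,(419.5,61),pa,(353.5,261.5)),tri(p,(575,147),pb,(294,189)))
# knife/mat refine by masks
h=cv2.cvtColor(w,cv2.COLOR_RGB2HSV)
m=cv2.inRange(h,(18,100,150),(28,200,255))
k,l,s,c=cv2.connectedComponentsWithStats(m)
for i in range(1,k):
  if s[i,4]>300: print(s[i],c[i]); print(cv2.boxPoints(cv2.minAreaRect(np.argwhere(l==i)[:,::-1].astype(np.float32))).round(1).tolist())
E
```

```text
can [467.7   4.7 140. ]
jar [ 522.7 -115.7  115. ]
oil [562.9 112.7 135. ]
yel [386.8 -59.6 140. ]
turq [446.3 120.3 140. ]
b1 [587.8  12.5 197. ]
b2 [575.9 -36.2 197. ]
FRtop [559.3 -97.3 197. ]
lidline [593.9  50.2 197. ]
(array([0.46711152, 0.00450114, 0.13995291]), np.float64(0.0010830004915619463))
(array([ 0.58277903, -0.01147708,  0.19654587]), np.float64(0.001443836871334138)) (array([ 0.58497681, -0.01189941,  0.19020623]), np.float64(0.0034909458597824276)) (array([ 0.55987898, -0.09962577,  0.19346933]), np.float64(0.0004497101637425431))
[ 370   12  113   77 3431] [424.13960944  50.69484115]
[[367.1000061035156, 39.0], [381.6000061035156, 10.800000190734863], [483.0, 63.0], [468.5, 91.19999694824219]]
[579  91  42  31 607] [600.16639209 106.13673806]
[[578.5, 109.5], [603.0, 85.0], [620.5, 102.5], [596.0, 127.0]]
[525 114  59  31 345] [558.25507246 129.57101449]
[[523.5999755859375, 117.80000305175781], [528.7999877929688, 107.4000015258789], [584.4000244140625, 135.1999969482422], [579.2000122070312, 145.60000610351562]]
[356 267  38  30 738] [375.62059621 281.7100271 ]
[[353.8999938964844, 273.5], [386.1000061035156, 264.70001220703125], [394.3999938964844, 295.1000061035156], [362.1000061035156, 303.8999938964844]]
[ 366  333   62   53 2548] [396.49568289 358.67935636]
[[366.0, 333.0], [427.0, 333.0], [427.0, 385.0], [366.0, 385.0]]
```

>>> jog_arm:
  moves:
    - [[-1,-4,-50],0]
    - [[-1,-4,-100],0]
    - [[-1,-4,-111],0]
    - [[-1,-4,-111],0]

```text
clock: 2.0
ee_pos: [0.4646, -0.0005, 0.0989]
tcp_rot: [0.996, 0.089, -0.002, -0.0]
wrist_force: [0.6, 0.1, 0.1]
width: 0.0853
gripper_force: 0.0
```

>>> jog_arm:
  moves:
    - [[0,0,0],0]
    - [[0,0,0],0]
    - [[0,0,0],0]
    - [[0,0,0],0]
    - [[0,0,0],0]
  jaw: 1
  newtons: 40

```text
clock: 2.5
ee_pos: [0.4678, 0.0008, 0.102]
tcp_rot: [0.996, 0.09, 0.002, 0.0]
wrist_force: [-0.6, 0.7, 8.1]
width: 0.0485
gripper_force: 40.2
```

>>> jog_arm:
  moves:
    - [[0,0,50],0]
    - [[0,0,100],0]
    - [[0,0,150],0]
    - [[0,-48,155],0]
    - [[-4,-97,155],0]

```text
clock: 3.0
ee_pos: [0.4636, -0.0964, 0.2584]
tcp_rot: [0.996, 0.092, 0.003, 0.001]
wrist_force: [1.1, -1.1, -3.6]
width: 0.0486
gripper_force: 43.9
```

>>> jog_arm:
  moves:
    - [[-4,-270,0],0]
    - [[-4,-270,0],0]
    - [[-4,-270,0],0]
    - [[-4,-270,0],0]
    - [[-4,-270,0],0]

```text
clock: 3.5
ee_pos: [0.4577, -0.3484, 0.2561]
tcp_rot: [0.996, 0.09, 0.001, 0.0]
wrist_force: [0.2, 0.3, -1.6]
width: 0.0483
gripper_force: 43.9
```

```bash
python3 - <<'E'
from h import *
print(telemetry.get_state()['ee_pos'])
shot('wrist','w2')
E
```

```text
[ 0.4576587  -0.3484349   0.25607497]
```

View pics/w2.png

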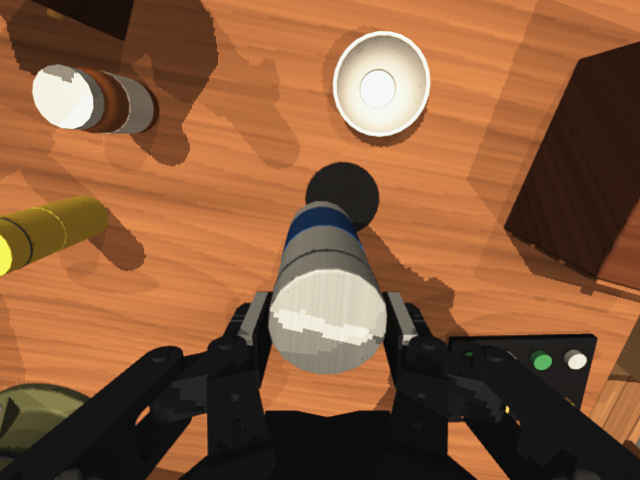

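Canister held level, rim centre (328,318); mat's circle spans columns 306–379, top row 162, centre ≈(342,199).

```bash
python3 - <<'E'
from h import *
w,p=load('w2')
for v in (198,199,201): print(onz(p,(342.5,v),.004)*1000)
print(onz(p,(328,318),.294)*1000, onz(p,(306,199),.004)*1000,onz(p,(379,199),.004)*1000,onz(p,(342,162),.004)*1000)
print(onz(p,(381,84),.035)*1000)
E
```

```text
[ 461.51918049 -367.80586835    4.        ]
[ 460.32172087 -368.0391491     4.        ]
[ 457.920624  -368.5069213    4.       ]
[ 461.34907801 -348.66978917  294.        ] [ 452.46879517 -324.60996794    4.        ] [ 468.18869771 -411.49732712    4.        ] [ 503.20000151 -359.09038599    4.        ]
[ 588.86468177 -381.58647846   35.        ]
```

>>> jog_arm:
  moves:
    - [[-1,-19,-45],0]
    - [[-1,-19,-95],0]
    - [[-1,-19,-135],0]
    - [[-1,-19,-145],0]
    - [[-1,-19,-147],0]

```text
clock: 4.05
ee_pos: [0.4573, -0.365, 0.1081]
tcp_rot: [0.996, 0.09, -0.0, -0.0]
wrist_force: [-0.1, -0.2, -2.0]
width: 0.0482
gripper_force: 44.0
```

>>> jog_arm:
  moves:
    - [[0,0,-1],0]
    - [[0,0,-2],0]
    - [[0,0,-2],0]

```text
clock: 4.35
ee_pos: [0.458, -0.366, 0.1075]
tcp_rot: [0.996, 0.09, 0.001, 0.001]
wrist_force: [-0.5, 0.4, -2.0]
width: 0.0479
gripper_force: 44.0
```

>>> jog_arm:
  moves:
    - [[0,0,-1],0]
    - [[0,0,-2],0]
    - [[0,0,-2],0]

```text
clock: 4.65
ee_pos: [0.4587, -0.3657, 0.1061]
tcp_rot: [0.996, 0.09, 0.002, 0.001]
wrist_force: [-0.8, 2.0, 10.5]
width: 0.0479
gripper_force: 45.2
```

Touching. Release, then rise straight up.

>>> jog_arm:
  moves:
    - [[0,0,0],0]
    - [[0,0,0],0]
    - [[0,0,0],0]
    - [[0,0,0],0]
  jaw: -1

```text
clock: 5.05
ee_pos: [0.4572, -0.3655, 0.1038]
tcp_rot: [0.996, 0.089, -0.0, -0.0]
wrist_force: [-0.6, -0.8, 1.0]
width: 0.0856
gripper_force: 0.0
```

>>> jog_arm:
  moves:
    - [[0,0,20],0]
    - [[0,0,70],0]
    - [[0,0,115],0]
    - [[0,0,115],0]

```text
clock: 5.45
ee_pos: [0.4602, -0.3671, 0.2253]
tcp_rot: [0.996, 0.089, 0.004, 0.004]
wrist_force: [0.7, 0.7, -0.4]
width: 0.0854
gripper_force: 0.0
```

```bash
python3 - <<'E'
from h import *
print(telemetry.get_state()['ee_pos'],telemetry.get_state()['width'])
b,pb=shot('side','s1')
w,p=shot('wrist','w3')
h=cv2.cvtColor(w,cv2.COLOR_RGB2HSV)
# can top
m=cv2.inRange(h,(0,0,150),(180,70,255)); k,l,s,c=cv2.connectedComponentsWithStats(m)
for i in range(1,k):
  if s[i,4]>800: print(s[i],c[i],onz(p,c[i],.144)*1000)
# knife in side view: red box + blade
h=cv2.cvtColor(b,cv2.COLOR_RGB2HSV)
m=cv2.inRange(h,(0,200,100),(6,255,255)); k,l,s,c=cv2.connectedComponentsWithStats(m)
for i in range(1,k):
  if s[i,4]>300: print(s[i],c[i],cv2.boxPoints(cv2.minAreaRect(np.argwhere(l==i)[:,::-1].astype(np.float32))).round(1).tolist())
E
```

```text
[ 0.46016682 -0.36707566  0.22528622] 0.08542863976039712
[ 313   19  107  116 9445] [366.6399153   77.99396506] [ 570.94782631 -372.86440083  144.        ]
[   0   62   38   64 1926] [16.60436137 95.79646937] [ 520.69227129 -152.21306098  144.        ]
[ 286  209   67   63 3353] [318.88130033 240.12675216] [ 458.98068724 -361.39149126  144.        ]
[268 279  23  47 715] [277.98321678 300.93286713] [[262.5, 322.1000061035156], [270.0, 278.29998779296875], [291.70001220703125, 282.0], [284.20001220703125, 325.8999938964844]]
[296 372  61  14 766] [325.7689295 378.1305483] [[296.0, 372.0], [356.0, 372.0], [356.0, 385.0], [296.0, 385.0]]
```

>>> jog_arm:
  moves:
    - [[-10,250,0],0]
    - [[-10,250,0],0]
    - [[-10,250,0],0]
    - [[-10,250,0],0]
    - [[-10,250,0],0]

```text
clock: 6.05
ee_pos: [0.4458, -0.1138, 0.2175]
tcp_rot: [0.996, 0.089, -0.001, -0.0]
wrist_force: [1.2, 0.7, 0.5]
width: 0.0855
gripper_force: 0.0
```

>>> jog_arm:
  moves:
    - [[-10,250,0],0]
    - [[-10,250,0],0]
    - [[-10,250,0],0]
    - [[-10,250,0],0]
    - [[-10,250,0],0]

```text
clock: 6.55
ee_pos: [0.436, 0.1355, 0.2177]
tcp_rot: [0.996, 0.089, -0.001, 0.0]
wrist_force: [1.2, 1.3, 0.5]
width: 0.0853
gripper_force: 0.0
```

>>> jog_arm:
  moves:
    - [[-5,187,-40],-1.5]
    - [[-5,187,-40],-1.5]
    - [[-5,187,-40],-1.5]
    - [[-5,187,-40],-1.5]
    - [[-5,187,-40],-1.5]

```text
clock: 7.05
ee_pos: [0.429, 0.3269, 0.1763]
tcp_rot: [0.997, 0.081, -0.002, -0.001]
wrist_force: [-0.4, -0.4, 0.3]
width: 0.0852
gripper_force: 0.0
```

```bash
python3 - <<'E'
from h import *
s=telemetry.get_state(); print(s['ee_pos'],s['tcp_rot'])
shot('wrist','w4')
E
```

```text
[0.42901722 0.32687023 0.17629976] [ 0.99674803  0.0805397  -0.00229515 -0.00120304]
```

View pics/w4.png

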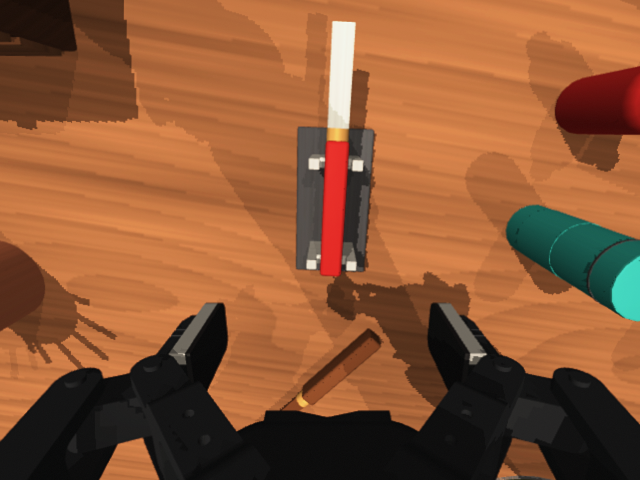

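Knife: tip (344,21), ferrule top (339,129), handle tail (331,275); rest posts' tops front (315,163)/(357,164), rear (311,265)/(351,266).

```bash
python3 - <<'E'
from h import *
w,p=load('w4'); b,pb=load('side0'); a,pa=load('scene0')
P=lambda uv,z:onz(p,uv,z)*1000
t=P((344,21.5),.0625);e=P((331,275),.072);f=P((339.5,129),.072)
print('tip',t,'tail',e,'ferr',f)
d=t-e; print('len',np.linalg.norm(d[:2]),'yaw',np.degrees(np.arctan2(d[1],d[0])))
u=d[:2]/np.linalg.norm(d[:2]); print('centre from tip',t[:2]-135*u,'from tail',e[:2]+55*u)
F=[P(x,.064) for x in((315,163),(357,164),(311,265),(351,266))]; print(F); 
print('rest',np.mean(F,0)); r=(F[0]+F[1]-F[2]-F[3])/2; print(np.linalg.norm(r),np.degrees(np.arctan2(r[1],r[0])))
print('tip3d',tri(p,(344,21.5),pb,(252.5,379.5)))
E
```

```text
tip [578.31515124 338.71648801  62.5       ] tail [391.76491596 317.02301707  72.        ] ferr [507.13713128 329.87083335  72.        ]
len 187.80734001939842 yaw 6.632994353307516
centre from tip [444.21878546 323.12274936] from tail [446.39676868 323.37602171]
[array([479.35743388, 344.10469787,  64.        ]), array([483.85632042, 311.75239995,  64.        ]), array([394.73905738, 334.69695377,  64.        ]), array([399.32465117, 300.93689819,  64.        ])]
rest [439.31936571 322.87273745  64.        ]
85.17734095854357 6.8178084386303786
tip3d (array([0.5782486 , 0.33875097, 0.05832468]), np.float64(0.0022885756208810273))
```

>>> jog_arm:
  moves:
    - [[-1,-5,-50],-2.5]
    - [[-1,-5,-95],-2.5]
    - [[-1,-5,-115],-2.5]
    - [[-1,-5,-123],-2.5]
    - [[-1,-5,-123],-2.5]

```text
clock: 7.6
ee_pos: [0.4309, 0.3146, 0.0549]
tcp_rot: [0.999, 0.054, -0.001, 0.001]
wrist_force: [0.2, -0.0, 1.6]
width: 0.0854
gripper_force: 0.0
```

>>> jog_arm:
  moves:
    - [[0,0,0],0]
    - [[0,0,0],0]
    - [[0,0,0],0]
    - [[0,0,0],0]
    - [[0,0,0],0]
  jaw: 1
  newtons: 30

```text
clock: 8.1
ee_pos: [0.4314, 0.3162, 0.0563]
tcp_rot: [0.999, 0.055, 0.0, -0.0]
wrist_force: [0.3, -1.2, -0.0]
width: 0.0119
gripper_force: 0.0
```

```bash
python3 - <<'E'
from h import *
s=telemetry.get_state(); print(s['ee_pos'],s['width'],s['gripper_force'])
w,_=shot('wrist','w5');b,_=shot('side','s5')
o=np.hstack([w[120:480,120:520],cv2.resize(b[310:430,230:363],(400,360),interpolation=cv2.INTER_CUBIC)]); cv2.imwrite('pics/c5.png',o[:,:,::-1])
E
```

```text
[0.43143848 0.31624463 0.05631589] 0.011933841422806369 0.0
```

View pics/c5.png

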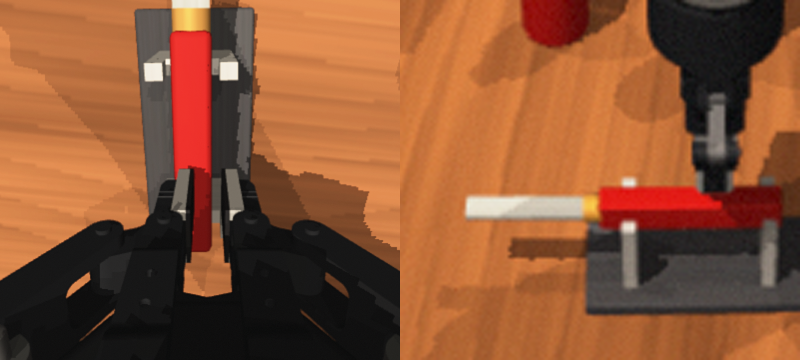

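The wrist crop shows the handle a bit left of the jaws' centre line, and the side crop shows the finger ending near the handle's top; checking by projection.

```bash
python3 - <<'E'
from h import *
s=telemetry.get_state(); print(s['clock'],s['ee_pos'],s['width'],s['gripper_force'],s['wrist_force'])
w,p=load('w5');b,pb=load('side5') if 0 else load('s5')
T=s['ee_pos']
for z in (.045,.056,.072): print(z,proj(pb,np.array([[T[0],T[1],z],[T[0],T[1]+.014,z]])).round(1).tolist(),proj(p,np.array([T[0],T[1],z])).round(1))
h=cv2.cvtColor(w,cv2.COLOR_RGB2HSV); m=cv2.inRange(h,(0,200,90),(6,255,255))
for v in (180,220,260,300,340,360): 
  x=np.flatnonzero(m[v]); print(v,x.min(),x.max(),(onz(p,(x.min(),v),.072)*1000).round(1)[:2],(onz(p,(x.max(),v),.072)*1000).round(1)[:2])
E
```

```text
8.2 [0.43129588 0.31615188 0.05606507] 0.00011136446280921746 0.0 [-0.82696356  0.23487791 -0.50913764]
0.045 [[333.5, 381.4], [332.7, 387.3]] [326.  278.1]
0.056 [[333.5, 377.5], [332.8, 383.4]] [326.  286.6]
0.072 [[333.6, 371.8], [332.8, 377.7]] [325.9 301. ]
180 291 330 [485.9 336.9] [487.7 320.5]
220 292 330 [468.7 335.1] [470.5 318.6]
260 293 330 [450.1 333.2] [452.  316.5]
300 314 330 [431.2 321.8] [432.  314.3]
340 314 330 [409.7 319.6] [410.5 311.9]
360 313 330 [398.2 319. ] [399.1 310.6]
```

```bash
python3 - <<'E'
from h import *
s=telemetry.get_state(); print(s['clock'],s['ee_pos'],s['width'])
b,pb=shot('side','s6'); b0,_=load('side0'); b5,_=load('s5')
for nm,x in(('s5',b5),('s6',b)):
  d=(np.abs(x.astype(int)-b0).sum(2)>60); d[:, :300]=0
  for v in range(356,392,3): 
    c=np.flatnonzero(d[v,300:366])+300; print(nm,v,(c.min(),c.max(),len(c)) if len(c) else None, x[v,333].tolist(), x[v,326].tolist())
E
```

```text
8.2 [0.43129588 0.31615188 0.05606507] 0.00011136446280921746
s5 356 (np.int64(328), np.int64(365), 26) [132, 123, 118] [184, 107, 51]
s5 359 (np.int64(327), np.int64(365), 29) [124, 117, 110] [185, 106, 52]
s5 362 (np.int64(327), np.int64(365), 30) [82, 76, 72] [189, 108, 56]
s5 365 (np.int64(328), np.int64(365), 30) [25, 27, 25] [190, 108, 55]
s5 368 (np.int64(328), np.int64(365), 30) [15, 16, 20] [190, 112, 57]
s5 371 (np.int64(328), np.int64(365), 30) [22, 22, 23] [190, 108, 54]
s5 374 (np.int64(329), np.int64(365), 37) [82, 26, 21] [227, 27, 22]
s5 377 (np.int64(337), np.int64(365), 29) [216, 28, 23] [230, 26, 21]
s5 380 (np.int64(357), np.int64(365), 9) [147, 19, 15] [148, 19, 16]
s5 383 (np.int64(350), np.int64(365), 10) [137, 12, 12] [136, 10, 9]
s5 386 (np.int64(350), np.int64(356), 7) [71, 31, 33] [64, 25, 24]
s5 389 (np.int64(353), np.int64(353), 1) [41, 39, 40] [35, 30, 31]
s6 356 (np.int64(327), np.int64(365), 28) [127, 122, 115] [185, 107, 51]
s6 359 (np.int64(327), np.int64(365), 29) [122, 112, 104] [186, 107, 54]
s6 362 (np.int64(327), np.int64(365), 29) [91, 83, 80] [184, 101, 49]
s6 365 (np.int64(328), np.int64(365), 29) [16, 13, 16] [195, 114, 60]
s6 368 (np.int64(328), np.int64(365), 29) [14, 15, 16] [188, 110, 54]
s6 371 (np.int64(328), np.int64(365), 31) [19, 21, 21] [187, 104, 51]
s6 374 (np.int64(332), np.int64(365), 34) [91, 17, 17] [227, 27, 23]
s6 377 (np.int64(337), np.int64(365), 29) [229, 28, 22] [230, 30, 25]
s6 380 (np.int64(357), np.int64(365), 9) [144, 16, 12] [146, 19, 12]
s6 383 (np.int64(350), np.int64(365), 10) [138, 16, 14] [135, 8, 10]
s6 386 (np.int64(350), np.int64(356), 7) [65, 28, 27] [68, 27, 32]
s6 389 None [41, 38, 37] [37, 34, 34]
```

```bash
python3 - <<'E'
from h import *
w,p=load('w5');b,pb=load('s5')
T=np.array([.4314,.3162,.0563])
print(p['eye'])
for z in (.045,.055,.065,.075,.085): print(z,[proj(p,np.array([T[0]+dx,T[1]+dy,z])).round(0).tolist() for dx,dy in((.011,.006),(.011,-.006),(-.011,.006),(-.011,-.006))])
w2,p2=load('w2')
T2=np.array([.45766,-.3484,.256])
for z in (-.011,0,.008,.03): print(z,[proj(p2,T2+[dx,dy,z]).round(0).tolist() for dx,dy in((.011,.025),(.011,-.025),(-.011,.025),(-.011,-.025))])
w6,p6=shot('wrist','w6')
o=np.hstack([w2[200:440,200:460],cv2.resize(w6[240:440,220:440],(264,240))]);o=cv2.resize(o,None,fx=1.5,fy=1.5); cv2.imwrite('pics/c6.png',o[:,:,::-1]); print(o.shape)
E
```

```text
[0.50643219 0.32394183 0.21926421]
0.045 [[317.0, 258.0], [339.0, 260.0], [313.0, 295.0], [335.0, 297.0]]
0.055 [[316.0, 265.0], [340.0, 267.0], [312.0, 304.0], [335.0, 306.0]]
0.065 [[316.0, 272.0], [341.0, 275.0], [312.0, 313.0], [335.0, 315.0]]
0.075 [[315.0, 281.0], [342.0, 283.0], [311.0, 323.0], [336.0, 326.0]]
0.085 [[314.0, 290.0], [343.0, 293.0], [310.0, 335.0], [336.0, 338.0]]
-0.011 [[283.0, 251.0], [375.0, 267.0], [278.0, 289.0], [367.0, 303.0]]
0 [[281.0, 259.0], [378.0, 275.0], [275.0, 298.0], [369.0, 313.0]]
0.008 [[279.0, 264.0], [380.0, 281.0], [272.0, 305.0], [371.0, 321.0]]
0.03 [[272.0, 283.0], [388.0, 303.0], [265.0, 329.0], [377.0, 346.0]]
(360, 786, 3)
```

View pics/c6.png

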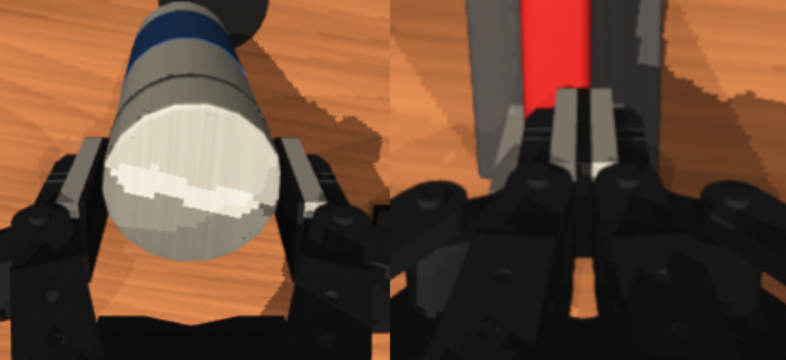

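The right crop shows the fingers shut above the handle (tips row 289): the real tips stand about 30 mm higher than reported, and the knife lies ~6 mm to +y. Open, shift, lower.

>>> jog_arm:
  moves:
    - [[0,0,5],0]
    - [[-3,6,5],0]
    - [[-3,6,5],0]
    - [[-3,6,5],0]
    - [[-3,6,5],0]
  jaw: -1

```text
clock: 8.8
ee_pos: [0.4282, 0.3221, 0.0608]
tcp_rot: [0.998, 0.055, -0.0, 0.0]
wrist_force: [-0.1, 0.7, 0.4]
width: 0.0724
gripper_force: 0.0
```

>>> jog_arm:
  moves:
    - [[0,0,0],0]
    - [[0,0,-18],0]
    - [[0,0,-28],0]
    - [[0,0,-36],0]
    - [[0,0,-36],0]

```text
clock: 9.3
ee_pos: [0.4277, 0.3216, 0.0238]
tcp_rot: [0.999, 0.055, -0.001, 0.001]
wrist_force: [-0.1, -0.3, 0.1]
width: 0.085
gripper_force: 0.0
```

```bash
python3 - <<'E'
from h import *
s=telemetry.get_state(); print(s['ee_pos'],s['width'],s['wrist_force'],s['tcp_rot'])
w,p=shot('wrist','w7'); h=cv2.cvtColor(w,cv2.COLOR_RGB2HSV); m=cv2.inRange(h,(0,200,90),(6,255,255))
for v in (100,150,200,240,260,280,300,320):
  x=np.flatnonzero(m[v])
  if len(x): print(v,x.min(),x.max(),(onz(p,((x.min()+x.max())/2,v),.072)*1000).round(1)[:2])
E
```

```text
[0.42767203 0.32163883 0.02380339] 0.08502381938226002 [-0.14616952 -0.32892624  0.05136088] [ 9.98500883e-01  5.47258741e-02 -8.59505874e-04  5.71850317e-04]
150 299 347 [497.5 330. ]
200 298 348 [481.4 328.3]
240 299 348 [467.5 326.7]
260 300 347 [460.1 325.9]
280 300 347 [452.5 325.1]
300 301 347 [444.6 324.1]
320 302 346 [436.4 323.2]
```

>>> jog_arm:
  moves:
    - [[0,0.5,0],0]
    - [[0,0.5,0],0]
    - [[0,0.5,0],0]
    - [[0,0.5,0],0]
    - [[0,0.5,0],0]
  jaw: 1
  newtons: 25

```text
clock: 9.85
ee_pos: [0.4284, 0.3227, 0.0252]
tcp_rot: [0.999, 0.055, 0.0, -0.0]
wrist_force: [-0.1, -0.4, 0.7]
width: 0.0179
gripper_force: 26.4
```

>>> jog_arm:
  moves:
    - [[0,0,0],0]
    - [[0,0,0],0]

```text
clock: 10.05
ee_pos: [0.4284, 0.3227, 0.0252]
tcp_rot: [0.999, 0.055, 0.0, -0.0]
wrist_force: [-0.7, -0.9, 4.7]
width: 0.0176
gripper_force: 26.8
```

>>> jog_arm:
  moves:
    - [[0,0,20],0]
    - [[0,0,40],0]
    - [[-31,-3.5,40],0]
    - [[-62,-7,40],0]
    - [[-62,-7,40],0]

```text
clock: 10.55
ee_pos: [0.3619, 0.3147, 0.0648]
tcp_rot: [0.998, 0.057, -0.001, 0.001]
wrist_force: [-0.4, 0.3, -0.2]
width: 0.0176
gripper_force: 26.1
```

```bash
cat > pitch.py <<'E'
from h import *
def knife(tag):
    s=telemetry.get_state(); b,pb=shot('side','s'+tag); a,pa=shot('scene','a'+tag)
    out={}
    for n,im,p in(('side',b,pb),('scene',a,pa)):
        h=cv2.cvtColor(im,cv2.COLOR_RGB2HSV); T=proj(p,s['ee_pos']+[0,0,.035])
        m=cv2.inRange(h,(0,190,70),(7,255,255)); k,l,st,c=cv2.connectedComponentsWithStats(m)
        ok=[i for i in range(1,k) if st[i,4]>60 and np.linalg.norm(c[i]-T)<60]
        pts=np.argwhere(np.isin(l,ok))[:,::-1].astype(np.float32)
        g=cv2.inRange(h,(0,0,130),(180,60,255)); k,l,st,c=cv2.connectedComponentsWithStats(g)
        bl=[(st[i].tolist(),c[i].round(1).tolist()) for i in range(1,k) if st[i,4]>40 and np.linalg.norm(c[i]-T)<110]
        vx,vy,x0,y0=cv2.fitLine(pts,cv2.DIST_L2,0,.01,.01).ravel()
        print(n,'T',T.round(),'red',pts.min(0),pts.max(0),'dir',round(np.degrees(np.arctan2(vy,vx)),1),'at',x0.round(),y0.round(),'bright',bl)
    print(s['clock'],s['ee_pos'],s['wrist_force'].round(1),s['width'])
E
python3 -c "
from pitch import *
knife('k1')"
```

```text
side T [373. 364.] red [333. 356.] [395. 371.] dir -0.2 at 359.0 364.0 bright [([288, 361, 40, 7, 274], [307.7, 364.1]), ([303, 378, 6, 28, 98], [305.7, 390.4]), ([350, 380, 6, 25, 93], [352.1, 390.5])]
scene T [337. 187.] red [342. 183.] [364. 197.] dir 16.2 at 352.0 190.0 bright [([321, 88, 5, 15, 68], [323.0, 95.3]), ([367, 193, 27, 10, 107], [379.9, 197.9]), ([349, 203, 5, 17, 48], [351.2, 209.5]), ([375, 211, 8, 17, 66], [378.9, 218.1])]
10.55 [0.3619212  0.31467935 0.064755  ] [-0.4  0.3 -0.2] 0.01761308988419492
```

>>> jog_arm:
  moves:
    - [[0,0,-20],0]
    - [[0,0,-36],0]
    - [[0,0,-42],0]
    - [[0,0,-48],0]
    - [[0,0,-53],0]
  newtons: 20

```text
clock: 11.15
ee_pos: [0.3662, 0.3154, 0.0122]
tcp_rot: [0.999, 0.055, -0.0, 0.0]
wrist_force: [-5.3, -3.3, 14.5]
width: 0.0174
gripper_force: 32.6
```

```bash
python3 -c "
from pitch import *
knife('k2')"
```

```text
side T [369. 383.] red [332. 367.] [391. 392.] dir 12.8 at 358.0 379.0 bright [([291, 361, 38, 15, 266], [309.4, 368.4]), ([303, 378, 6, 28, 106], [305.7, 390.8]), ([351, 384, 5, 21, 71], [352.3, 393.1])]
scene T [338. 203.] red [342. 197.] [361. 206.] dir 0.0 at 352.0 201.0 bright [([365, 199, 26, 4, 86], [377.8, 200.6]), ([375, 211, 8, 19, 84], [378.6, 219.1])]
11.15 [0.36617805 0.3154206  0.01220143] [-5.3 -3.3 14.5] 0.01744055111793611
```

```bash
cat > pitch2.py <<'E'
from h import *
def line(im,p,cen):
    h=cv2.cvtColor(im,cv2.COLOR_RGB2HSV)
    g=cv2.inRange(h,(0,0,120),(180,70,255)); k,l,st,c=cv2.connectedComponentsWithStats(g)
    i=min((i for i in range(1,k) if st[i,4]>30),key=lambda i:np.linalg.norm(c[i]-cen))
    pts=np.argwhere(l==i)[:,::-1].astype(np.float32)
    vx,vy,x0,y0=cv2.fitLine(pts,cv2.DIST_L2,0,.01,.01).ravel()
    t=(pts-[x0,y0])@[vx,vy]; A=np.array([x0,y0])+t.min()*np.array([vx,vy]);B=np.array([x0,y0])+t.max()*np.array([vx,vy])
    return A,B,np.cross(ray(p,A)[1],ray(p,B)[1])
def pitch(tag,cs,ca):
    b,pb=load('s'+tag); a,pa=load('a'+tag)
    A,B,n1=line(b,pb,cs); C,D,n2=line(a,pa,ca)
    d=np.cross(n1,n2); d/=np.linalg.norm(d); d*=np.sign(d[0])
    L=A if A[0]<B[0] else B; Rr=C if C[0]>D[0] else D
    X,e=tri(pb,L,pa,Rr)
    print('pitch',np.degrees(np.arcsin(d[2])).round(1),'yaw',np.degrees(np.arctan2(d[1],d[0])).round(1),'tip',(X*1000).round(1),'err',round(e*1000,1),L.round(1),Rr.round(1))
E
python3 -c "
from pitch2 import *
pitch('k1',(307.7,364),(380,198)); pitch('k2',(309,368),(378,200.6))"
```

```text
pitch 0.1 yaw 6.3 tip [514.  332.8 100.7] err 6.8 [288. 364.] [392.6 201.4]
pitch 19.9 yaw 6.4 tip [508.3 332.5 102. ] err 3.6 [290.3 363.9] [390.  200.2]
```

>>> jog_arm:
  moves:
    - [[0,0,-2],0]
    - [[0,0,-4],0]
    - [[0,0,-5],0]
    - [[0,0,-5],0]

```text
clock: 11.65
ee_pos: [0.3666, 0.3155, 0.0076]
tcp_rot: [0.999, 0.054, 0.0, 0.0]
wrist_force: [-5.2, -2.4, 13.9]
width: 0.0174
gripper_force: 34.6
```

```bash
python3 -c "
from pitch import *
knife('k3')
from pitch2 import *
pitch('k3',(309,366),(378,198))"
```

```text
side T [369. 385.] red [333. 366.] [391. 394.] dir 17.6 at 359.0 379.0 bright [([295, 356, 36, 18, 246], [312.3, 364.7]), ([303, 374, 6, 32, 118], [305.7, 389.3]), ([350, 384, 6, 21, 73], [352.2, 393.0])]
scene T [338. 204.] red [342. 196.] [360. 206.] dir -5.3 at 351.0 201.0 bright [([364, 195, 25, 6, 71], [376.2, 197.3]), ([375, 210, 8, 20, 96], [378.6, 218.8])]
11.65 [0.36655451 0.31545097 0.00758571] [-5.2 -2.4 13.9] 0.017422266908992023
pitch 26.6 yaw 5.8 tip [502.4 330.8 115.1] err 3.7 [293.5 358.4] [388.1 195.7]
```

>>> jog_arm:
  moves:
    - [[0,0,-1],0]
    - [[0,0,-1.5],0]
    - [[0,0,-1.5],0]

```text
clock: 12.05
ee_pos: [0.3667, 0.3155, 0.0063]
tcp_rot: [0.999, 0.054, 0.0, 0.0]
wrist_force: [-5.4, -3.0, 14.7]
width: 0.0171
gripper_force: 35.7
```

>>> jog_arm:
  moves:
    - [[0,0,-1],0]
    - [[0,0,2],0]
    - [[0,0,15],0]
    - [[0,0,50],0]
    - [[0,0,90],0]
  newtons: 100

```text
clock: 12.55
ee_pos: [0.3663, 0.3151, 0.0956]
tcp_rot: [0.999, 0.054, -0.001, 0.001]
wrist_force: [1.3, 0.5, -1.1]
width: 0.0168
gripper_force: 97.6
```

>>> jog_arm:
  moves:
    - [[0,0,40],0]
    - [[0,0,80],0]
    - [[0,0,80],0]
    - [[0,0,80],0]

```text
clock: 12.95
ee_pos: [0.3673, 0.3157, 0.176]
tcp_rot: [0.999, 0.054, 0.001, -0.001]
wrist_force: [-0.5, 0.1, -1.5]
width: 0.0165
gripper_force: 97.6
```

```bash
python3 -c "
from pitch import *
knife('k4')
b,p=load('sk4'); a,q=load('ak4')"
```

```text
side T [373. 319.] red [334. 296.] [396. 330.] dir 21.1 at 361.0 312.0 bright [([291, 282, 40, 22, 288], [310.3, 292.0]), ([350, 369, 6, 36, 133], [351.9, 385.4]), ([303, 370, 6, 36, 131], [305.7, 386.4])]
scene T [340. 152.] red [344. 140.] [364. 154.] dir -16.6 at 353.0 147.0 bright [([321, 88, 6, 16, 78], [323.4, 95.6]), ([368, 138, 25, 8, 76], [380.2, 141.2]), ([346, 197, 8, 24, 91], [350.5, 208.8]), ([375, 210, 8, 19, 95], [378.6, 218.7])]
12.95 [0.36734718 0.31572811 0.17600604] [-0.5  0.1 -1.5] 0.016542696619156562
```

```bash
python3 -c "
from pitch2 import *
pitch('k4',(310,292),(380,141))
s=telemetry.get_state();print(s['ee_pos'],s['tcp_rot'])"
```

```text
pitch 28.2 yaw 5.7 tip [500.9 328.6 286.6] err 1.5 [289.8 283.9] [392.1 138.4]
[0.36622397 0.31485655 0.17428648] [ 9.98521751e-01  5.43454475e-02 -7.19118513e-04  6.06414287e-04]
```

>>> jog_arm:
  moves:
    - [[9,-48,0],-4]
    - [[18,-96,0],-8]
    - [[27,-144,0],-12]
    - [[36,-192,0],-16]
    - [[45,-240,0],-19.7]

```text
clock: 13.55
ee_pos: [0.4106, 0.0735, 0.1741]
tcp_rot: [0.993, -0.118, -0.001, 0.0]
wrist_force: [1.8, -0.8, -1.1]
width: 0.017
gripper_force: 97.8
```

>>> jog_arm:
  moves:
    - [[10,-48,0],0]
    - [[10,-48,-30],0]
    - [[10,-48,-70],0]
    - [[10,-48,-70],0]
    - [[10,-48,-70],0]

```text
clock: 14.05
ee_pos: [0.4202, 0.0279, 0.1047]
tcp_rot: [0.993, -0.116, -0.002, 0.0]
wrist_force: [0.3, 0.2, -0.7]
width: 0.0167
gripper_force: 97.8
```

```bash
python3 -c "
from pitch import *
knife('k5')
s=telemetry.get_state();print(np.degrees(2*np.arctan2(s['tcp_rot'][1],s['tcp_rot'][0])))
w,p=shot('wrist','wk5')
"
```

```text
side T [352. 246.] red [322. 221.] [370. 257.] dir 31.4 at 344.0 239.0 bright [([285, 175, 34, 19, 456], [303.2, 183.7]), ([292, 204, 32, 22, 344], [309.9, 215.1])]
scene T [297. 242.] red [299. 236.] [318. 247.] dir 8.4 at 308.0 241.0 bright [([346, 197, 8, 24, 98], [350.4, 208.5]), ([375, 205, 9, 25, 120], [378.7, 217.6]), ([318, 240, 27, 7, 106], [331.5, 243.0]), ([290, 298, 23, 22, 404], [301.1, 308.5]), ([290, 328, 25, 18, 306], [301.9, 337.5])]
14.05 [0.4202015  0.02785534 0.10474298] [ 0.3  0.2 -0.7] 0.016657253055460387
-13.36688232822577
```

View pics/wk5.png

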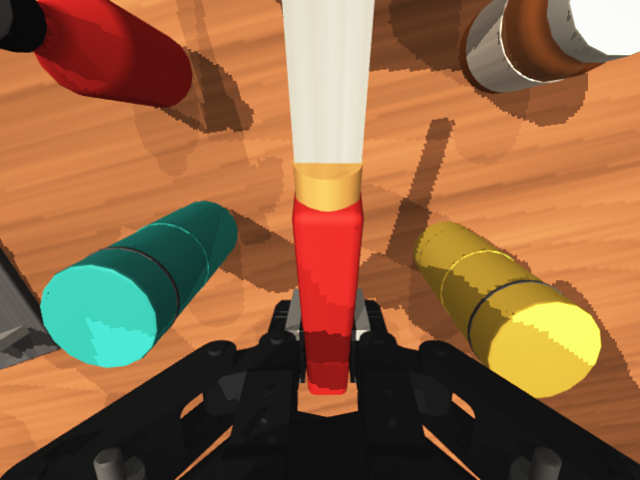

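The knife sits straight in the jaws, tilted up; the blade (cols 285–373) leaves the frame at the top, so tip and slot must come from the fixed views.

```bash
python3 -c "
from pitch2 import *
pitch('k5',(310,215),(331.5,243))
b,p=load('sk5');a,q=load('ak5')
# brass seen in both fixed views: mask
for n,im,P,roi in(('side',b,p,(255,180,300,240)),('scene',a,q,(320,235,395,290))):
  x0,y0,x1,y1=roi; h=cv2.cvtColor(im,cv2.COLOR_RGB2HSV)[y0:y1,x0:x1]; m=cv2.inRange(h,(19,140,150),(28,255,255))
  k,l,st,c=cv2.connectedComponentsWithStats(m)
  for i in range(1,k):
    if st[i,4]>15: print(n,st[i]+[x0,y0,0,0,0],c[i]+[x0,y0])
  print('exp brass',proj(P,np.array([[.5828,-.0118,.197],[.5885,.0125,.197],[.5770,-.0361,.197]])).round(1).tolist())
"
```

```text
pitch 24.9 yaw -6.1 tip [551.5   3.  214.3] err 6.0 [291.9 206.2] [344.  243.7]
side [272 202  10  12  37] [276.21621622 207.78378378]
exp brass [[277.3, 208.8], [272.7, 215.1], [281.9, 202.7]]
scene [346 252  18  12  47] [354.55319149 257.70212766]
scene [371 273  12  10  51] [376.80392157 277.25490196]
exp brass [[351.9, 258.7], [359.9, 253.1], [343.7, 264.5]]
```

>>> jog_arm:
  moves:
    - [[0,0,-20],0]
    - [[0,0,-37],0]
    - [[12,-3,-37],0]
    - [[22.5,-5.5,-37],0]
    - [[22.5,-5.5,-37],0]

```text
clock: 14.7
ee_pos: [0.4471, 0.022, 0.0697]
tcp_rot: [0.993, -0.117, 0.002, -0.0]
wrist_force: [0.5, -0.9, -0.5]
width: 0.0166
gripper_force: 97.8
```

```bash
python3 - <<'E'
from pitch import *
s=telemetry.get_state(); print(s['ee_pos'],s['wrist_force'])
b,pb=shot('side','sk6'); a,pa=shot('scene','ak6'); w,pw=shot('wrist','wk6')
E0=s['ee_pos']; tip=E0+np.array([131.5,-32.3,112.3])/1000; d=np.array([.858,-.206,.469])
print('pred tip',tip)
for P in(pb,pa): print(proj(P,np.array([tip,tip-.08*d,[.5873,-.0131,.1869],[.5828,-.0118,.197]])).round(1).tolist())
o=np.hstack([cv2.resize(b[180:240,255:325],(420,360),interpolation=cv2.INTER_CUBIC),cv2.resize(a[225:285,305:368],(378,360),interpolation=cv2.INTER_CUBIC)])
cv2.imwrite('pics/c7.png',o[:,:,::-1]); print(o.shape)
E
```

```text
[0.44711366 0.02198621 0.06969024] [ 0.45684099 -0.85069288 -0.52925218]
pred tip [ 0.57861366 -0.01031379  0.18199024]
[[279.5, 215.1], [310.7, 235.7], [275.6, 212.3], [277.3, 208.8]]
[[350.2, 262.9], [325.8, 260.2], [353.3, 263.4], [351.9, 258.7]]
(360, 798, 3)
```

View pics/c7.png

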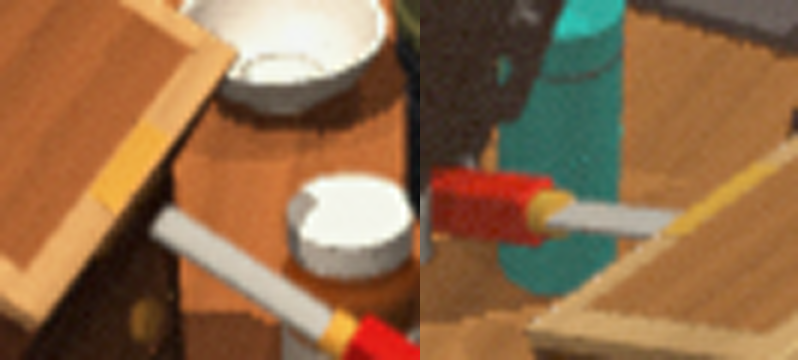

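The side crop shows the blade's end near (282,216), shaded, aimed under the brass; the scene crop shows its line running to (350,262). Both agree with the predicted slot mouth to about a pixel. Advancing along the slope.

>>> jog_arm:
  moves:
    - [[3,-0.8,1],0]
    - [[6,-1.5,2.5],0]
    - [[9,-2.1,4.2],0]
    - [[12,-2.8,5.8],0]
    - [[12,-2.8,5.8],0]

```text
clock: 15.35
ee_pos: [0.456, 0.0193, 0.0743]
tcp_rot: [0.993, -0.117, 0.0, -0.0]
wrist_force: [0.2, 0.7, -2.0]
width: 0.0169
gripper_force: 97.7
```

>>> jog_arm:
  moves:
    - [[2.6,-0.6,1.4],0]
    - [[5.2,-1.2,2.8],0]
    - [[7.7,-1.9,4.2],0]
    - [[7.7,-1.9,4.2],0]

```text
clock: 15.75
ee_pos: [0.4554, 0.018, 0.076]
tcp_rot: [0.993, -0.116, -0.008, 0.001]
wrist_force: [-15.1, 5.6, -6.9]
width: 0.0167
gripper_force: 98.0
```

>>> jog_arm:
  moves:
    - [[-5,1.2,-2.7],0]
    - [[-12,2.8,-6.5],0]
    - [[-12,2.8,-6.5],0]
    - [[-12,2.8,-6.5],0]

```text
clock: 16.15
ee_pos: [0.4521, 0.0202, 0.0722]
tcp_rot: [0.993, -0.117, 0.001, -0.0]
wrist_force: [0.7, -0.0, -0.7]
width: 0.0166
gripper_force: 98.7
```

```bash
cat > tray.py <<'E'
from h import *
O=np.array([.5857,-.0127,.190]); yw=np.radians(-13.5); ex=np.array([np.cos(yw),np.sin(yw),0]); ey=np.array([-np.sin(yw),np.cos(yw),0]); ez=np.array([0,0,1.])
c,s_=np.cos(np.radians(28)),np.sin(np.radians(28)); X=c*ex+s_*ez; N=-s_*ex+c*ez
W=lambda x,y,n: O+(np.multiply.outer(x,X)+np.multiply.outer(y,ey)+np.multiply.outer(n,N))/1000
def samp(im,P):
    u=P.reshape(-1,2).astype(np.float32); return cv2.remap(im.copy(),u[:,:1].copy(),u[:,1:].copy(),cv2.INTER_LINEAR)[:,0].astype(int)
def tc(v): v=(np.array(v)-O)*1000; return np.array([v@X,v@ey,v@N])
E
python3 - <<'E'
from tray import *
st=telemetry.get_state(); T=st['ee_pos']; print(T,st['wrist_force'])
tip=T+np.array([131.5,-32.3,112.3])/1000; print('pred tip tray',tc(tip)); yb=tc(tip)[1]
n=np.arange(-16,14,1.0)
for cam in('side','scene'):
    im,p=shot(cam,cam+'k7')
    for x in (-80,-60,-45,-32,-26,-20):
        v=samp(im,proj(p,W(n*0+x,n*0+yb,n))); print(cam,x,'sat-free',' '.join(str(a) for a in v.min(1)))
    xs=np.arange(-14,15,1.)
    for y in(-15,0,15):
        v=samp(im,proj(p,W(xs,xs*0+y,xs*0+8))); print(cam,'edge y',y,' '.join(f'{a[0]}' for a in v))
E
```

```text
[0.45208454 0.02024008 0.07215993] [ 0.6653127  -0.0099181  -0.70201384]
pred tip tray [-4.54907182  0.12854498 -3.85572948]
side -80 sat-free 65 56 50 55 61 64 72 79 85 91 99 104 104 104 112 116 114 106 98 92 78 66 54 43 33 26 22 21 19 17
side -60 sat-free 50 57 67 81 95 111 128 147 165 173 178 181 182 182 183 184 183 181 175 156 133 107 85 69 53 41 37 36 36 37
side -45 sat-free 58 63 70 85 101 120 137 153 165 174 177 180 182 182 183 184 185 183 175 163 138 112 88 74 65 58 55 56 57 58
side -32 sat-free 53 55 67 80 96 115 136 154 166 171 176 179 181 182 184 184 182 180 173 154 134 109 88 71 58 52 49 48 49 51
side -26 sat-free 17 28 42 63 86 110 131 147 160 171 175 178 180 181 182 183 183 178 169 158 136 111 88 69 60 55 51 51 51 52
side -20 sat-free 20 29 45 66 88 111 130 151 162 170 175 177 178 180 183 182 180 176 166 149 127 104 84 67 56 53 52 51 52 53
side edge y -15 196 197 198 196 192 180 140 93 66 67 87 149 200 230 239 241 241 240 240 239 238 237 237 236 232 224 212 196 186
side edge y 0 72 47 38 30 33 32 36 49 62 79 108 149 195 231 240 241 241 240 240 239 239 239 237 236 231 22
[... 554 characters left out ...]
138 146 154 160 163 164 164 160 151 139 115 91 75 65 59 63 66 67 67 65 64
scene -26 sat-free 57 61 65 68 73 83 95 97 94 93 92 93 114 141 157 161 163 146 130 113 91 73 69 63 58 54 54 61 66 66
scene -20 sat-free 60 61 62 62 62 62 65 69 71 74 75 71 66 76 91 110 129 135 124 108 91 71 63 60 59 59 59 59 61 62
scene edge y -15 183 183 184 183 183 182 182 182 182 183 188 193 198 203 206 210 208 207 206 205 204 203 201 199 197 192 186 180 176
scene edge y 0 168 168 168 169 169 170 170 173 176 179 183 187 192 196 200 203 205 207 208 207 206 205 201 197 191 185 180 175 172
scene edge y 15 170 171 171 171 171 171 171 172 175 178 183 188 193 197 202 206 209 209 209 208 207 205 204 199 194 188 185 181 177
```

```bash
python3 - <<'E'
from tray import *
im,p=load('sidek7'); ia,pa=load('scenek7')
x=np.arange(-26,14,1.)
for n in(-9,-6,-3,0,2):
  v=samp(im,proj(p,W(x,x*0,x*0+n))); print('side n',n,' '.join(str(a) for a in v.min(1)))
for n in(-9,-6,-3,0,2):
  v=samp(ia,proj(pa,W(x,x*0,x*0+n))); print('scene n',n,' '.join(str(a) for a in v.min(1)))
# front face profile below the lid from side view at x=0, several y
nn=np.arange(-30,12,1.)
for y in(-45,-40,-36,-33,-30,-27,-24,-20,-15,15,20,25,30,35,40):
  v=samp(im,proj(p,W(nn*0,nn*0+y,nn))); print('face y',y,' '.join(str(a) for a in v[:,0]))
E
```

```text
side n -9 149 151 157 152 150 152 153 150 144 143 146 143 141 128 111 93 83 74 60 37 20 18 19 29 46 68 74 73 70 69 69 68 66 64 65 66 68 69 71 69
side n -6 175 175 176 177 177 176 175 172 169 167 167 169 159 143 124 107 95 80 63 42 27 19 22 33 49 66 75 73 70 69 69 68 67 67 67 65 66 68 72 69
side n -3 181 182 184 185 184 184 180 176 174 173 173 171 158 138 118 105 92 76 55 34 19 19 24 35 53 68 70 68 67 68 67 68 67 65 63 63 66 71 77 69
side n 0 182 182 184 185 184 182 180 177 175 173 170 167 148 124 108 98 88 69 48 26 20 19 25 36 51 64 70 69 67 66 67 69 69 67 67 68 70 72 72 69
side n 2 168 173 172 166 169 173 165 162 161 163 151 135 126 110 96 87 76 63 43 25 13 17 28 42 59 73 71 68 65 66 66 67 67 67 67 68 70 71 70 65
scene n -9 97 95 90 85 80 75 70 65 63 62 61 60 59 59 59 60 60 61 61 62 62 61 61 61 61 61 61 60 60 59 58 58 57 59 61 63 63 62 62 61
scene n -6 93 88 85 84 83 82 76 69 62 59 58 58 57 58 58 59 60 62 62 61 61 60 61 62 62 62 61 60 59 59 58 59 60 60 60 61 61 61 60 59
scene n -3 140 128 118 107 97 87 78 71 68 66 65 65 64 64 66 68 70 69 67 66 65 63 61 61 62 62 61 60 58 57 56 55 55 
[... 2278 characters left out ...]
48 153 154 156 169 179 174 173 178 184 191 189 189 185 190 205 205 199 200 202 204 209 212 209 210 217 220 221 218 218 219 221 224 222 219 221 220 220 221 225 231 237
face y 30 157 153 155 155 162 170 173 169 176 186 195 188 187 191 194 202 206 200 197 204 210 212 209 208 208 211 217 217 215 218 220 222 224 223 222 223 225 225 224 223 221 220
face y 35 155 157 157 167 175 171 171 170 171 180 189 188 184 190 199 201 199 200 199 204 211 217 209 208 213 214 216 216 213 214 217 219 220 220 222 222 224 225 225 225 226 226
face y 40 150 153 155 162 174 174 172 173 181 186 188 187 184 184 194 206 198 197 205 204 207 210 207 207 212 218 219 215 217 217 218 220 220 218 219 221 221 222 222 223 224 226
```

>>> jog_arm:
  moves:
    - [[0,0,-2.5],0]
    - [[2.6,-0.6,-1.1],0]
    - [[5.2,-1.2,0.3],0]
    - [[7.7,-1.8,1.7],0]
    - [[7.7,-1.8,1.7],0]

```text
clock: 16.75
ee_pos: [0.4567, 0.0185, 0.0729]
tcp_rot: [0.993, -0.117, -0.003, 0.0]
wrist_force: [-5.2, 2.0, -3.7]
width: 0.0168
gripper_force: 98.4
```

>>> jog_arm:
  moves:
    - [[0.5,-0.1,-0.9],0]
    - [[0.9,-0.2,-1.8],0]
    - [[0.9,-0.2,-1.8],0]

```text
clock: 17.05
ee_pos: [0.4576, 0.0184, 0.0712]
tcp_rot: [0.993, -0.117, -0.002, 0.0]
wrist_force: [-7.0, 1.2, -0.7]
width: 0.0164
gripper_force: 98.9
```

>>> jog_arm:
  moves:
    - [[0.5,-0.1,-0.9],0]
    - [[0.9,-0.2,-1.8],0]
    - [[0.9,-0.2,-1.8],0]

```text
clock: 17.35
ee_pos: [0.4585, 0.0181, 0.0694]
tcp_rot: [0.993, -0.117, -0.002, 0.0]
wrist_force: [-6.9, 1.2, 0.0]
width: 0.0165
gripper_force: 99.0
```

>>> jog_arm:
  moves:
    - [[-0.4,0.1,0.9],0]
    - [[-0.9,0.2,1.8],0]
    - [[-1.4,0.3,2.6],0]
    - [[-1.8,0.4,3.5],0]
    - [[-1.8,0.4,3.5],0]

```text
clock: 17.85
ee_pos: [0.457, 0.0184, 0.0726]
tcp_rot: [0.993, -0.117, -0.002, 0.0]
wrist_force: [-4.4, 2.0, -10.3]
width: 0.0166
gripper_force: 97.7
```

>>> jog_arm:
  moves:
    - [[-0.4,0.1,0.9],0]
    - [[-0.9,0.2,1.8],0]
    - [[-1.4,0.3,2.6],0]
    - [[-1.8,0.4,3.5],0]
    - [[-1.8,0.4,3.5],0]

```text
clock: 18.35
ee_pos: [0.4553, 0.0186, 0.0762]
tcp_rot: [0.993, -0.117, -0.002, 0.0]
wrist_force: [-4.9, 1.6, -9.6]
width: 0.0166
gripper_force: 97.8
```

>>> jog_arm:
  moves:
    - [[-0.4,0.1,0.9],0]
    - [[-0.9,0.2,1.8],0]
    - [[-1.4,0.3,2.6],0]
    - [[-1.8,0.4,3.5],0]
    - [[-1.8,0.4,3.5],0]

```text
clock: 18.85
ee_pos: [0.4569, 0.0192, 0.0811]
tcp_rot: [0.993, -0.117, 0.001, -0.0]
wrist_force: [2.1, 0.0, -1.8]
width: 0.0168
gripper_force: 99.0
```

```bash
python3 - <<'E'
from tray import *
st=telemetry.get_state(); T=st['ee_pos']; print(T,st['wrist_force'])
d=T-np.array([.45208,.02024,.07216]); print('x',d@X*1000,'n',d@N*1000)
O0=O
n=np.arange(-18,16,1.0); xs=np.arange(-16,15,1.)
for cam in('side','scene'):
    im,p=shot(cam,cam+'k8')
    for x in (-60,-45,-30,-22):
        v=samp(im,proj(p,W(n*0+x,n*0,n))).min(1)
        print(cam,x,' '.join(str(a) for a in v))
    for y in(-80,-60,-40,-15,15,40,60,80):
        v=samp(im,proj(p,W(xs,xs*0+y,xs*0+8))); print(cam,'edge y',y,' '.join(f'{a[0]}' for a in v))
E
```

```text
[0.45686693 0.0192468  0.08112343] [ 2.12455733  0.03657121 -1.77608882]
x 8.522618333304802 n 5.620155292716336
side -60 39 46 51 56 57 56 56 57 60 65 73 90 111 131 150 161 170 177 179 181 183 184 184 185 182 172 157 138 112 85 60 46 42 43
side -45 59 57 55 54 54 56 57 58 62 69 78 91 108 126 145 158 168 176 179 181 182 183 183 182 181 173 162 147 125 104 82 67 61 57
side -30 35 42 48 49 50 51 53 56 59 68 77 90 105 124 142 157 167 175 179 180 181 181 182 184 185 178 164 146 125 102 80 61 55 51
side -22 16 15 15 16 15 14 14 15 22 38 56 76 101 123 143 157 165 173 177 179 181 183 184 184 183 175 161 143 119 93 70 57 54 52
side edge y -80 133 156 182 199 202 198 199 203 209 221 234 223 199 181 195 216 232 234 235 234 233 231 230 228 227 226 226 228 231 233 230
side edge y -60 61 59 60 62 63 62 60 61 65 66 68 76 91 133 189 221 231 237 236 234 232 230 227 226 226 228 229 225 216 202 190
side edge y -40 155 156 158 160 162 165 167 168 166 141 109 83 88 120 173 213 234 234 232 231 229 227 225 224 225 226 227 224 214 202 191
side edge y -15 191 193 194 194 194 193 190 181 139 91 64 63 79 137 
[... 1484 characters left out ...]
 170
scene edge y -15 159 158 156 155 154 155 157 161 166 176 186 195 199 203 206 206 204 202 203 203 203 202 200 199 197 194 191 185 180 175 172
scene edge y 15 168 168 168 168 169 169 170 172 174 178 185 191 196 201 204 207 208 209 209 208 207 205 202 199 196 191 186 181 177 173 170
scene edge y 40 169 169 168 168 167 166 165 165 164 165 172 181 187 189 191 193 196 197 199 200 200 200 198 195 191 188 184 180 176 172 168
scene edge y 60 151 143 132 112 91 74 78 84 91 104 118 129 141 154 165 175 185 195 198 200 200 199 195 192 188 183 179 176 173 170 169
scene edge y 80 155 157 159 163 168 171 174 176 178 181 184 186 188 191 193 194 196 197 198 199 200 198 196 193 189 185 182 183 184 185 184
```

>>> jog_arm:
  moves:
    - [[3,-0.7,1.6],0]
    - [[6,-1.4,3.3],0]
    - [[9,-2.2,4.9],0]
    - [[12,-2.9,6.6],0]
    - [[12,-2.9,6.6],0]

```text
clock: 19.45
ee_pos: [0.4683, 0.0162, 0.0873]
tcp_rot: [0.993, -0.117, 0.0, -0.0]
wrist_force: [1.5, -0.3, -1.8]
width: 0.0167
gripper_force: 99.1
```

```bash
python3 - <<'E'
from tray import *
st=telemetry.get_state(); T=st['ee_pos']; print(T,st['wrist_force'])
d=T-np.array([.45208,.02024,.07216]); print('x',d@X*1000,'n',d@N*1000)
x=np.arange(-30,20,2.)
for cam in('side','scene'):
    im,p=shot(cam,cam+'k9'); i0,_=load(cam+'k7')
    for n in(0,4,8,12):
        P=proj(p,W(x,x*0,x*0+n)); v=samp(im,P); v0=samp(i0,P); print(cam,'n',n,' '.join(str(a) for a in v.min(1)),'| k7',' '.join(str(a) for a in v0.min(1)))
E
```

```text
[0.46830861 0.01623908 0.08731801] [ 1.53520141 -0.313338   -1.765175  ]
x 21.874026126639553 n 5.5368824337035605
side n 0 179 178 179 178 178 177 178 175 173 161 129 105 89 67 62 76 70 69 69 68 71 73 62 54 51 | k7 184 184 182 184 184 180 175 170 148 108 88 48 20 25 51 70 67 67 69 67 70 72 62 50 53
side n 4 183 183 183 184 184 183 183 184 183 175 161 112 84 61 62 71 68 66 65 64 71 74 60 54 53 | k7 135 138 133 125 126 124 126 103 84 68 59 29 16 29 59 74 68 68 66 65 68 68 59 52 51
side n 8 163 165 163 175 163 168 166 176 155 150 126 104 76 58 67 70 66 64 62 64 66 64 57 52 49 | k7 59 55 59 55 58 56 56 40 23 12 11 5 15 36 67 74 68 67 67 65 64 66 54 52 52
side n 12 79 74 76 78 78 79 80 78 61 48 32 29 28 37 72 72 67 66 68 66 70 65 51 52 51 | k7 50 50 51 52 55 52 54 52 39 19 12 13 20 35 76 74 66 64 63 66 72 67 53 52 50
scene n 0 162 164 160 155 147 130 108 80 66 65 67 69 69 66 62 61 61 61 61 60 59 59 59 59 59 | k7 161 161 163 162 152 130 102 78 65 62 64 66 64 63 61 60 61 61 58 58 58 60 61 61 60
scene n 4 165 164 162 163 165 165 163 158 136 113 88 74 67 64 66 66 60 61 63 60 60 61 62 61 57 | k7 97 98 93 89 88 92 92 89 72 64 68 69 68 65 68 71 68 65 62 60 61 61 57 57 61
scene n 8 130 128 128 129 125 122 122 118 117 118 117 115 94 78 68 66 65 65 66 66 63 63 63 61 62 | k7 58 57 58 60 60 59 57 62 66 61 60 62 62 62 63 66 69 68 67 65 64 64 64 63 61
scene n 12 63 64 63 65 68 67 66 62 61 61 61 62 63 62 62 66 63 62 66 66 66 66 65 65 68 | k7 65 64 66 65 61 61 61 60 60 61 64 63 59 60 62 63 62 62 63 65 65 64 65 64 62
```

The blade no longer shows above the brass while its tip has gone 17 mm past the contact, with no force: it is in the slot.

>>> jog_arm:
  moves:
    - [[3.4,-0.8,1.9],0]
    - [[6.9,-1.6,3.8],0]
    - [[10.3,-2.5,5.6],0]
    - [[13.7,-3.3,7.5],0]
    - [[13.7,-3.3,7.5],0]

```text
clock: 20.05
ee_pos: [0.4822, 0.0129, 0.0949]
tcp_rot: [0.993, -0.117, 0.001, -0.0]
wrist_force: [1.0, 0.1, -2.1]
width: 0.0164
gripper_force: 99.1
```

>>> jog_arm:
  moves:
    - [[3.4,-0.8,1.9],0]
    - [[6.9,-1.6,3.8],0]
    - [[10.3,-2.5,5.6],0]
    - [[10.3,-2.5,5.6],0]

```text
clock: 20.45
ee_pos: [0.4925, 0.0104, 0.1004]
tcp_rot: [0.993, -0.117, 0.001, -0.0]
wrist_force: [2.5, -1.4, -3.0]
width: 0.0165
gripper_force: 99.0
```

```bash
python3 - <<'E'
from tray import *
r=75
def pos(t):
    t=np.radians(t); Xt=X*np.cos(t)-N*np.sin(t); Nt=N*np.cos(t)+X*np.sin(t); return -r*Xt-1.5*np.cos(t)*Nt
p0=-r*X-3.5*N
prev=p0
for blk in ((4,8,12,16,20),(25,30,35,40,45),(50,55,60,65,70),(75,80,85,90,95),(98,)):
    print(blk,[(pos(t)-prev).round(1).tolist() for t in blk]); prev=pos(blk[-1])
E
```

```text
(4, 8, 12, 16, 20) [[-3.2, 0.8, 6.4], [-5.2, 1.3, 11.3], [-6.9, 1.7, 16.2], [-8.2, 2.0, 21.3], [-9.2, 2.2, 26.5]]
(25, 30, 35, 40, 45) [[-0.7, 0.2, 6.6], [-0.9, 0.2, 13.2], [-0.5, 0.1, 19.8], [0.5, -0.1, 26.3], [2.0, -0.5, 32.7]]
(50, 55, 60, 65, 70) [[2.1, -0.5, 6.3], [4.7, -1.1, 12.4], [7.8, -1.9, 18.2], [11.4, -2.7, 23.7], [15.5, -3.7, 28.9]]
(75, 80, 85, 90, 95) [[4.5, -1.1, 4.8], [9.4, -2.3, 9.1], [14.7, -3.5, 13.0], [20.3, -4.9, 16.4], [26.2, -6.3, 19.3]]
(98,) [[3.6, -0.9, 1.5]]
```

>>> jog_arm:
  moves:
    - [[-3.2,0.8,6.4],0]
    - [[-5.2,1.3,11.3],0]
    - [[-6.9,1.7,16.2],0]
    - [[-8.2,2,21.3],0]
    - [[-9.2,2.2,26.5],0]

```text
clock: 20.95
ee_pos: [0.4821, 0.0128, 0.1272]
tcp_rot: [0.993, -0.117, 0.0, 0.0]
wrist_force: [2.0, 0.3, -3.7]
width: 0.0165
gripper_force: 98.8
```

```bash
cat > lid.py <<'E'
from tray import *
def lid(tag):
    # front edge of lid predicted for angles; compare to the picture by edge colour at brass: print the brass centroid in the side/scene views and triangulate
    R_=[]
    for cam in('side','scene'):
        im,p=shot(cam,cam+tag); h=cv2.cvtColor(im,cv2.COLOR_RGB2HSV); m=cv2.inRange(h,(19,130,110),(29,255,255))
        k,l,st,c=cv2.connectedComponentsWithStats(m)
        E=proj(p,W(60,0,40)); R_.append((p,[(c[i].round(1),int(st[i,4])) for i in range(1,k) if st[i,4]>=12 and np.linalg.norm(c[i]-E)<120]))
    for a in R_[0][1]:
        for b in R_[1][1]:
            P,e=tri(R_[0][0],a[0],R_[1][0],b[0])
            if e<.012: t=tc(P); print('brass?',a,b,'tray',t.round(1),'err',round(e*1000,1),'angle',np.degrees(np.arctan2(t[2],120-t[0])).round(1),'r',np.hypot(t[2],120-t[0]).round(1))
E
python3 -c "
from lid import *
s=telemetry.get_state(); print(s['wrist_force'],s['ee_pos']); lid('l1')"
```

```text
[ 1.9747721   0.30066367 -3.65074171] [0.48208498 0.01280966 0.12718725]
brass? (array([279.2, 191.7]), 75) (array([351.7, 240.2]), 99) tray [16.   2.6 50.8] err 2.0 angle 26.0 r 115.7
```

>>> jog_arm:
  moves:
    - [[-0.7,0.2,6.6],0]
    - [[-0.9,0.2,13.2],0]
    - [[-0.5,0.1,19.8],0]
    - [[0.5,-0.1,26.3],0]
    - [[2,-0.5,32.7],0]

```text
clock: 21.55
ee_pos: [0.4842, 0.0122, 0.1599]
tcp_rot: [0.993, -0.117, -0.0, 0.0]
wrist_force: [0.7, -0.6, -4.9]
width: 0.0168
gripper_force: 98.7
```

>>> jog_arm:
  moves:
    - [[2.1,-0.5,6.3],0]
    - [[4.7,-1.1,12.4],0]
    - [[7.8,-1.9,18.2],0]
    - [[11.4,-2.7,23.7],0]
    - [[15.5,-3.7,28.9],0]

```text
clock: 22.05
ee_pos: [0.4999, 0.0085, 0.1886]
tcp_rot: [0.993, -0.117, -0.0, 0.0]
wrist_force: [-0.7, -0.6, -4.9]
width: 0.0167
gripper_force: 98.7
```

>>> jog_arm:
  moves:
    - [[4.5,-1.1,4.8],0]
    - [[9.4,-2.3,9.1],0]
    - [[14.7,-3.5,13],0]
    - [[20.3,-4.9,16.4],0]
    - [[26.2,-6.3,19.3],0]

```text
clock: 22.55
ee_pos: [0.5265, 0.0022, 0.2078]
tcp_rot: [0.993, -0.117, -0.0, -0.0]
wrist_force: [-1.6, -0.4, -3.2]
width: 0.0165
gripper_force: 98.8
```

```bash
python3 -c "
from lid import *
s=telemetry.get_state(); print(s['wrist_force'],s['ee_pos'],s['width']); lid('l2')
p=camera_params('side'); q=camera_params('scene')
for th in (60,80,95): print(th,proj(p,W(120-120*np.cos(np.radians(th)),0,120*np.sin(np.radians(th)))),proj(q,W(120-120*np.cos(np.radians(th)),0,120*np.sin(np.radians(th)))))"
```

```text
[-1.58096527 -0.36493232 -3.17438365] [0.52647481 0.00219075 0.20784882] 0.016465794409160822
60 [271.33613218 161.76189658] [356.9800327  217.49928375]
80 [257.84341511 146.20289359] [368.6677704  211.13410707]
95 [245.18986768 137.28542774] [380.10641386 210.67491932]
```

```bash
cat > ang.py <<'E'
from tray import *
def ang(tag,new=True):
    for cam in('side','scene'):
        im,p=(shot(cam,cam+tag) if new else load(cam+tag)); i0,_=load(cam+'0'); d=np.abs(im.astype(int)-i0).sum(2).astype(np.uint8 if 0 else int)
        d=np.clip(d,0,255).astype(np.uint8)
        for y in(-80,-60,60,80):
            # along each ray from the hinge at angle th, mean change over the lid's r=70..115: big where the lid now is
            out=[]
            for th in range(60,112,3):
                t=np.radians(th); rr=np.linspace(95,117,12); v=samp(np.dstack([d]*3),proj(p,W(120-rr*np.cos(t),rr*0+y,rr*np.sin(t)))); out.append(int(v[:,0].mean()))
            # radial profile at th
            print(cam,'y',y,out)
E
python3 -c "
from ang import *
ang('l2',False)"
```

```text
side y -80 [107, 86, 59, 26, 25, 26, 27, 22, 24, 27, 26, 113, 190, 169, 69, 23, 22, 20]
side y -60 [22, 28, 26, 24, 26, 27, 27, 26, 28, 31, 107, 208, 172, 120, 68, 23, 22, 25]
side y 60 [216, 232, 237, 240, 255, 255, 253, 217, 182, 190, 202, 216, 144, 128, 45, 25, 26, 29]
side y 80 [156, 217, 233, 246, 255, 255, 212, 195, 186, 191, 191, 197, 95, 59, 27, 27, 26, 25]
scene y -80 [19, 29, 26, 25, 31, 48, 61, 65, 68, 70, 81, 55, 87, 90, 81, 37, 53, 58]
scene y -60 [49, 73, 89, 106, 115, 121, 96, 83, 119, 138, 145, 126, 122, 119, 107, 105, 85, 83]
scene y 60 [202, 167, 92, 52, 49, 45, 51, 48, 51, 51, 55, 61, 56, 57, 59, 56, 47, 65]
scene y 80 [49, 42, 47, 44, 45, 43, 46, 47, 49, 54, 54, 60, 50, 65, 74, 40, 19, 18]
```

>>> jog_arm:
  moves:
    - [[2,-0.5,0.9],0]
    - [[4,-1,1.6],0]
    - [[6,-1.5,2.2],0]
    - [[6,-1.5,2.2],0]

```text
clock: 23.05
ee_pos: [0.5324, 0.0008, 0.2099]
tcp_rot: [0.993, -0.117, 0.0, -0.0]
wrist_force: [-1.2, 1.3, -1.1]
width: 0.0168
gripper_force: 99.1
```

```bash
python3 -c "
from ang import *
s=telemetry.get_state(); print(s['wrist_force'],s['ee_pos'])
ang('l3')"
```

```text
[-1.15772376  1.27415578 -1.14015247] [0.53240468 0.00075358 0.20993242]
side y -80 [145, 160, 134, 83, 42, 29, 26, 24, 23, 26, 27, 25, 28, 134, 199, 154, 90, 27]
side y -60 [35, 43, 31, 26, 26, 29, 28, 28, 28, 28, 31, 52, 203, 191, 191, 123, 62, 31]
side y 60 [218, 234, 237, 241, 255, 255, 251, 214, 184, 192, 203, 207, 183, 172, 140, 91, 37, 28]
side y 80 [157, 222, 233, 243, 255, 255, 205, 190, 187, 192, 191, 182, 162, 166, 63, 28, 27, 27]
scene y -80 [16, 37, 37, 36, 33, 46, 77, 76, 71, 79, 75, 80, 66, 66, 68, 60, 40, 63]
scene y -60 [47, 88, 102, 105, 125, 118, 120, 116, 77, 114, 141, 130, 136, 138, 124, 122, 97, 83]
scene y 60 [213, 176, 83, 42, 42, 44, 45, 41, 43, 44, 53, 52, 55, 59, 51, 57, 69, 50]
scene y 80 [44, 39, 41, 39, 40, 37, 43, 41, 42, 46, 48, 52, 52, 66, 43, 58, 41, 18]
```

>>> jog_arm:
  moves:
    - [[-10,2.4,-2],0]
    - [[-40,9.5,-2],0]
    - [[-75,18,-2],0]
    - [[-97,23,-2],0]
    - [[-97,60,-10],0]

```text
clock: 23.65
ee_pos: [0.4324, 0.0572, 0.2003]
tcp_rot: [0.993, -0.12, 0.0, 0.002]
wrist_force: [1.8, 0.1, -1.6]
width: 0.0167
gripper_force: 99.3
```

>>> jog_arm:
  moves:
    - [[-2,48,0],4]
    - [[-3,96,0],8]
    - [[-5,144,0],12]
    - [[-6,192,0],16]
    - [[-7,240,0],19.7]

```text
clock: 24.15
ee_pos: [0.4274, 0.3024, 0.2]
tcp_rot: [0.998, 0.056, 0.001, -0.0]
wrist_force: [2.0, 0.9, -1.5]
width: 0.0166
gripper_force: 99.2
```

```bash
python3 -c "
from h import *
s=telemetry.get_state(); print(s['ee_pos'],s['tcp_rot'],np.degrees(2*np.arctan2(s['tcp_rot'][1],s['tcp_rot'][0])))
from ang import *
ang('l4')"
```

```text
[0.42743128 0.30235377 0.19997511] [ 9.98438109e-01  5.58666398e-02  5.10507613e-04 -3.04737305e-05] 6.405180989428087
side y -80 [37, 34, 40, 39, 40, 40, 39, 36, 36, 39, 41, 35, 33, 128, 201, 159, 100, 37]
side y -60 [35, 43, 38, 39, 41, 41, 38, 38, 38, 40, 40, 51, 199, 186, 192, 135, 74, 41]
side y 60 [212, 227, 232, 236, 255, 255, 250, 206, 179, 188, 199, 195, 180, 165, 144, 102, 50, 42]
side y 80 [149, 216, 229, 242, 255, 255, 200, 184, 180, 185, 183, 178, 153, 164, 66, 39, 41, 38]
scene y -80 [8, 8, 11, 30, 58, 37, 28, 18, 11, 12, 13, 13, 55, 63, 58, 50, 41, 73]
scene y -60 [26, 10, 14, 13, 18, 20, 21, 33, 37, 62, 85, 99, 120, 133, 118, 123, 95, 84]
scene y 60 [201, 165, 79, 40, 36, 37, 36, 35, 32, 36, 45, 45, 51, 57, 54, 61, 80, 58]
scene y 80 [36, 31, 34, 30, 31, 28, 34, 33, 35, 36, 38, 46, 48, 65, 41, 51, 31, 26]
```

>>> jog_arm:
  moves:
    - [[0.5,19,-30],0]
    - [[0.5,20,-75],0]
    - [[0.5,20,-115],0]
    - [[0.5,20,-140],0]
    - [[0.5,20,-140],0]

```text
clock: 24.75
ee_pos: [0.4265, 0.3184, 0.0569]
tcp_rot: [0.999, 0.055, -0.003, 0.002]
wrist_force: [-1.1, -1.3, -0.7]
width: 0.0169
gripper_force: 99.4
```

```bash
python3 - <<'E'
from h import *
s=telemetry.get_state(); print(s['ee_pos'],np.degrees(2*np.arctan2(s['tcp_rot'][1],s['tcp_rot'][0])))
w,p=shot('wrist','w8'); h=cv2.cvtColor(w,cv2.COLOR_RGB2HSV); m=cv2.inRange(h,(0,200,90),(6,255,255))
for v in (150,200,240,280,320,360):
  x=np.flatnonzero(m[v]); 
  if len(x): print(v,x.min(),x.max())
m=cv2.inRange(h,(0,0,150),(180,50,255)); k,l,st,c=cv2.connectedComponentsWithStats(m)
for i in range(1,k):
  if 40<st[i,4]<6000: print(st[i],c[i].round(1),(onz(p,c[i],.064)*1000).round(1))
print('exp posts',[proj(p,np.array(q)/1000).round(1).tolist() for q in([479.4,344.1,64],[483.9,311.8,64],[394.7,334.7,64],[399.3,300.9,64])])
E
```

```text
[0.42652711 0.31840288 0.0568626 ] 6.258552298828018
200 295 360
240 295 360
280 299 356
320 302 352
360 307 347
[269 172  20  19 352] [278.4 181. ] [478.9 345.4  64. ]
[356 330  12  10  58] [359.2 333.2] [405.6 298.9  64. ]
exp posts [[281.3, 180.2], [354.5, 178.0], [288.1, 345.0], [353.7, 343.3]]
```

>>> jog_arm:
  moves:
    - [[0,0,-4],0]
    - [[0,0,-8],0]
    - [[0,0,-8],0]

```text
clock: 25.1
ee_pos: [0.429, 0.3208, 0.0525]
tcp_rot: [0.999, 0.054, 0.001, -0.0]
wrist_force: [0.7, 1.0, -1.8]
width: 0.0165
gripper_force: 99.4
```

Shift 2 mm in +y, loosen to 20 N and press down gently to level the knife on the posts.

>>> jog_arm:
  moves:
    - [[-0.5,1.8,0],0]
    - [[-0.5,1.8,-5],0]
    - [[-0.5,1.8,-9],0]
    - [[-0.5,1.8,-13],0]
    - [[-0.5,1.8,-16],0]
  newtons: 20

```text
clock: 25.6
ee_pos: [0.4285, 0.3226, 0.0364]
tcp_rot: [0.999, 0.055, 0.0, 0.0]
wrist_force: [-2.9, -5.4, 35.1]
width: 0.0163
gripper_force: 103.9
```

```bash
python3 -c "
from pitch import *
knife('k10')
from pitch2 import *
T=[(265,370),(400,205)]
pitch('k10',*T)"
```

```text
side T [335. 375.] red [298. 355.] [357. 383.] dir 17.3 at 324.0 369.0 bright [([258, 344, 37, 19, 256], [275.9, 353.2]), ([334, 357, 6, 15, 62], [336.0, 364.3]), ([303, 377, 6, 29, 116], [305.6, 390.4])]
scene T [360. 202.] red [364. 192.] [383. 204.] dir -11.7 at 373.0 198.0 bright [([321, 88, 15, 18, 200], [327.8, 96.6]), ([386, 191, 27, 7, 72], [399.4, 193.6])]
25.6 [0.42846986 0.32262837 0.03636073] [-2.9 -5.4 35.1] 0.016253334271949405
pitch 27.7 yaw 6.8 tip [563.  339.1 146.5] err 4.0 [257.4 346.8] [412.1 191.5]
```

>>> jog_arm:
  moves:
    - [[0,0,5],0]
    - [[0,0,5],0]
    - [[0,0,5],0]
  jaw: 1
  newtons: 20

```text
clock: 26.0
ee_pos: [0.4281, 0.3225, 0.0406]
tcp_rot: [0.999, 0.055, -0.0, -0.0]
wrist_force: [-0.3, 0.1, -1.0]
width: 0.0165
gripper_force: 99.5
```

>>> jog_arm:
  moves:
    - [[0,0,0],0]
    - [[0,0,0],0]
  jaw: 0.6
  newtons: 20

```text
clock: 26.2
ee_pos: [0.4279, 0.3224, 0.0405]
tcp_rot: [0.999, 0.055, -0.0, 0.0]
wrist_force: [0.3, -0.6, -1.1]
width: 0.0174
gripper_force: 53.4
```

>>> jog_arm:
  moves:
    - [[0,0,0],0]
    - [[0,0,0],0]

```text
clock: 26.4
ee_pos: [0.428, 0.3225, 0.0406]
tcp_rot: [0.999, 0.055, -0.0, 0.0]
wrist_force: [0.2, 1.2, -1.5]
width: 0.017
gripper_force: 53.3
```

>>> jog_arm:
  moves:
    - [[0,0,0],0]
    - [[0,0,0],0]
  jaw: 0.585

```text
clock: 26.6
ee_pos: [0.428, 0.3225, 0.0408]
tcp_rot: [0.999, 0.055, -0.0, -0.0]
wrist_force: [0.6, 0.5, -1.9]
width: 0.0183
gripper_force: 16.2
```

Now 16 N; press down to level it.

>>> jog_arm:
  moves:
    - [[0,0,-4],0]
    - [[0,0,-8],0]
    - [[0,0,-11],0]
    - [[0,0,-14],0]
    - [[0,0,-14],0]

```text
clock: 27.1
ee_pos: [0.4309, 0.3235, 0.0276]
tcp_rot: [0.999, 0.054, 0.002, -0.001]
wrist_force: [5.0, -0.1, 6.1]
width: 0.018
gripper_force: 16.9
```

```bash
python3 -c "
from pitch import *
knife('k11')
from pitch2 import *
pitch('k11',(274,365),(400,200))"
```

```text
side T [333. 378.] red [294. 363.] [355. 384.] dir 8.6 at 321.0 373.0 bright [([251, 359, 39, 13, 274], [269.8, 365.0]), ([333, 360, 5, 16, 61], [334.8, 367.8]), ([303, 383, 6, 23, 93], [305.6, 393.2])]
scene T [361. 204.] red [365. 198.] [386. 208.] dir 2.9 at 375.0 203.0 bright []
27.1 [0.43089264 0.32353772 0.02763796] [ 5.  -0.1  6.1] 0.01796814559015671
pitch 6.7 yaw -0.8 tip [597.  490.6 263.7] err 127.3 [250.7 361.6] [477.1 132.7]
```

>>> jog_arm:
  moves:
    - [[0,0,-1.5],0]
    - [[0,0,-3],0]
    - [[0,0,-4],0]
    - [[0,0,-4],0]

```text
clock: 27.6
ee_pos: [0.4307, 0.3237, 0.0237]
tcp_rot: [0.999, 0.054, 0.002, -0.001]
wrist_force: [4.8, 0.4, 5.5]
width: 0.0178
gripper_force: 17.1
```

```bash
python3 -c "
from pitch import *
knife('k12')"
```

```text
side T [333. 380.] red [294. 367.] [355. 385.] dir 4.9 at 320.0 375.0 bright [([333, 362, 5, 15, 59], [334.8, 369.1]), ([250, 366, 39, 10, 279], [269.2, 370.5]), ([303, 383, 6, 23, 92], [305.6, 393.0])]
scene T [361. 206.] red [365. 200.] [387. 210.] dir 6.3 at 375.0 205.0 bright []
27.6 [0.43071656 0.32370021 0.02372673] [4.8 0.4 5.5] 0.017803671184389722
```

>>> jog_arm:
  moves:
    - [[-1,0,-1.5],0]
    - [[-2,0,-3],0]
    - [[-3,-0.3,-4],0]
    - [[-3,-0.3,-4],0]

```text
clock: 28.1
ee_pos: [0.4271, 0.3234, 0.0196]
tcp_rot: [0.999, 0.054, 0.002, -0.001]
wrist_force: [3.6, 1.3, 4.0]
width: 0.0179
gripper_force: 17.1
```

```bash
python3 -c "
from pitch import *
knife('k13')"
```

```text
side T [335. 381.] red [296. 371.] [357. 385.] dir 1.1 at 322.0 378.0 bright [([335, 363, 5, 16, 63], [336.9, 371.0]), ([252, 372, 39, 9, 265], [270.5, 376.2]), ([303, 384, 6, 22, 86], [305.7, 393.9])]
scene T [359. 206.] red [363. 200.] [386. 212.] dir 10.1 at 373.0 207.0 bright []
28.1 [0.4270513  0.32341254 0.0195535 ] [3.6 1.3 4. ] 0.017931450746001408
```

>>> jog_arm:
  moves:
    - [[0,0,-1],0]
    - [[0,0,-2],0]
    - [[0,0,-2],0]

```text
clock: 28.5
ee_pos: [0.4271, 0.3233, 0.0177]
tcp_rot: [0.999, 0.054, 0.002, -0.001]
wrist_force: [4.4, 0.6, 7.7]
width: 0.018
gripper_force: 17.4
```

>>> jog_arm:
  moves:
    - [[0,0,0],0]
    - [[0,0,0],0]
  jaw: 0.5

```text
clock: 28.7
ee_pos: [0.4244, 0.3219, 0.0164]
tcp_rot: [0.998, 0.055, -0.001, 0.0]
wrist_force: [-0.5, -0.7, 1.0]
width: 0.0215
gripper_force: 0.0
```

>>> jog_arm:
  moves:
    - [[0,0,0],0]
    - [[0,0,0],0]
    - [[0,0,0],0]
    - [[0,0,0],0]
  jaw: -1

```text
clock: 29.1
ee_pos: [0.4249, 0.3222, 0.0167]
tcp_rot: [0.999, 0.055, -0.0, 0.0]
wrist_force: [0.2, 0.1, 0.5]
width: 0.0779
gripper_force: 0.0
```

>>> jog_arm:
  moves:
    - [[0,0,20],0]
    - [[0,0,60],0]
    - [[0,0,110],0]
    - [[0,0,160],0]
    - [[0,0,160],0]

```text
clock: 29.6
ee_pos: [0.4273, 0.3252, 0.1832]
tcp_rot: [0.998, 0.055, 0.004, -0.003]
wrist_force: [-0.2, -0.1, -1.0]
width: 0.0858
gripper_force: 0.0
```

```bash
python3 - <<'E'
from pitch import *
knife('k14')
from pitch2 import *
pitch('k14',(270,379),(401,213)); pitch('0',(270,379),(401,214)) if 0 else None
w,p=shot('wrist','w9'); h=cv2.cvtColor(w,cv2.COLOR_RGB2HSV); m=cv2.inRange(h,(0,200,90),(6,255,255))
k,l,st,c=cv2.connectedComponentsWithStats(m)
for i in range(1,k):
  if st[i,4]>800:
    b=cv2.boxPoints(cv2.minAreaRect(np.argwhere(l==i)[:,::-1].astype(np.float32))); print(st[i],c[i],(onz(p,c[i],.072)*1000).round(1))
w,p=load('w4'); h=cv2.cvtColor(w,cv2.COLOR_RGB2HSV); m=cv2.inRange(h,(0,200,90),(6,255,255)); k,l,st,c=cv2.connectedComponentsWithStats(m)
for i in range(1,k):
  if st[i,4]>800: print('before',st[i],c[i],(onz(p,c[i],.072)*1000).round(1))
# bystanders: fixed views now against the start
for cam,n in(('side','sk14'),('scene','ak14')):
    a,_=load(n); b,_=load(cam+'0'); P=camera_params(cam)
    for nm,q in(('jar',(521,-115,60)),('oil',(562,115,70)),('turq',(446.5,120,70)),('yel',(386,-59,70)),('dish',(588,-381,20)),('rest',(440,323,30))):
        u,v=proj(P,np.array(q)/1000).astype(int); d=np.abs(a[v-12:v+12,u-10:u+10].astype(int)-b[v-12:v+12,u-10:u+10]).sum(2); print(cam,nm,int(np.median(d)),end='; ')
    print()
from ang import ang
ang('l9')
E
```

```text
side T [336. 317.] red [268. 278.] [292. 325.] dir 85.4 at 280.0 302.0 bright [([303, 209, 9, 16, 110], [307.3, 216.7]), ([305, 239, 8, 15, 55], [309.6, 245.6]), ([252, 376, 38, 7, 266], [270.5, 379.0]), ([304, 384, 4, 22, 75], [305.8, 394.1]), ([351, 384, 5, 21, 72], [352.3, 393.1])]
scene T [363. 154.] red [348. 197.] [386. 212.] dir 13.8 at 365.0 205.0 bright [([321, 88, 15, 18, 202], [327.9, 96.5])]
29.6 [0.42726366 0.32515552 0.18324614] [-0.2 -0.1 -1. ] 0.08579622132905537
pitch -48.1 yaw -63.8 tip [495.4 312.9  78.4] err 174.9 [252. 379.] [347.7 204. ]
[ 548   41   92   69 3088] [607.16839378  72.04274611] [564.  136.7  72. ]
[ 316  136   23  135 2911] [326.59361044 201.72689797] [449.5 324.8  72. ]
before [ 558   66   82   63 2403] [609.04286309  91.05576363] [563.9 144.4  72. ]
before [ 320  141   29  136 2918] [333.61960247 206.75565456] [449.2 324.5  72. ]
side jar 68; side oil 25; side turq 110; side yel 44; side dish 40; side rest 20; 
scene jar 10; scene oil 53; scene turq 10; scene yel 14; scene dish 10; scene rest 20; 
side y -80 [42, 40, 43, 42, 42, 43, 45, 42, 39, 44, 45, 38, 33, 127, 199, 161, 101, 43]
side y -60 [39, 46, 42, 43, 44, 46, 43, 44, 43, 44, 44, 49, 191, 185, 191, 139, 79, 43]
side y 60 [214, 230, 230, 234, 255, 255, 249, 204, 176, 183, 196, 196, 179, 164, 144, 103, 52, 49]
side y 80 [151, 215, 231, 244, 255, 255, 200, 181, 178, 185, 182, 176, 154, 164, 68, 45, 46, 41]
scene y -80 [9, 10, 7, 9, 7, 10, 10, 8, 12, 8, 8, 9, 57, 62, 59, 52, 42, 70]
scene y -60 [10, 9, 12, 14, 17, 16, 16, 31, 35, 65, 87, 98, 119, 134, 121, 120, 94, 87]
scene y 60 [92, 62, 40, 31, 41, 40, 39, 31, 34, 37, 47, 45, 52, 56, 56, 61, 79, 57]
scene y 80 [41, 36, 35, 27, 31, 29, 36, 33, 35, 38, 40, 47, 49, 66, 43, 52, 34, 26]
```

```bash
python3 -c "
from plant import order
print(order.hand_in())"
```

```text
the job is handed in; nothing more can be done
None
```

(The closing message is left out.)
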